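# Clamp the long whetstone in the stone vise

### The job

Get the knife-sharpening vise ready: take the longer of the two whetstones out of its wooden rack and stand it on its narrow base in the bed between the jaws, let go of it, and crank the handwheel until the jaw's pointer is in line with the long mark on the scale, so that the stone is clamped. Then swing the latch closed until it rests in its catch. Leave the short stone in the rack and everything else standing where it is.

Things in the scene. Friction and masses are not known exactly. Their poses are not given: they have to be found in the camera images.
- vise: Low metal bench vise for whetstones, fixed; base plate 92 (x) x 245 (y -130 to +115) x 12 high. Origin: underside; z up, y along its length towards the fixed jaw, -x the side of scale and latch. Fixed jaw face at y = 83; sliding jaw's pad face at y = 3 + travel; both jaws 40 wide (x), tops at z = 56, taller than a stone. Gear box under the wheel 44 wide, y -118 to -66, top z = 36. All mm.
- bed_centre (a point): Middle of the bed, on the base top (z = 12), at (0, 52) in the vise frame, where the stone's underside centre belongs (some mm along y do not matter: the jaw pushes the stone against the fixed jaw). Lips 6 high at x = +-17 to +-21, y 37 to 67. The jaw gap (69 to 75 at the start, 80 at most) has no room for fingers at the stone's ends; the bed's x sides are open.
- scale_mark (a point): The long mark across the white scale strip on the base, at (-36, -18, 14) in the vise frame; the other marks are short, 5 apart.
- pointer (a point): Tip of the sliding jaw's pointer, over the scale strip. It stands in line with the long mark when its y in the vise frame equals the mark's.
- jaw (a joint): Travel of the sliding jaw along vise +y, m: 0 open (80 mm gap), 0.022 pointer at the long mark, 0.030 the most; starts at 0.005 to 0.011. Only the handwheel moves it; it stays where left. Its pad is sprung (0.8 N/mm, 10 mm of give): it touches a long stone lying against the fixed jaw at 0.018 and presses it with about 4 N at the mark.
- jaw_pad: Black rubber pad on the sliding jaw, 36 wide x 6 thick x 40 high; its frame is the vise's frame shifted by the jaw travel along y.
- crank (a joint): Angle of the handwheel, rad, growing clockwise seen from above; clockwise closes the jaw, 8 mm a turn (jaw = 0.0012732 x crank). Light friction, about 1 N at the knob; it starts anywhere in 4.0 to 8.5 rad.
- wheel_axis (a point): Point on the vertical axis of the handwheel (rim 80 mm over all, its top 51 above the worktop), at (0, -90, 67) in the vise frame: level with the middle of the knob. Keep wrists low: a wall cabinet hangs behind, its front at world x = 0.61 m, from y = -0.37 to 0.20, its underside 0.447 above the worktop; on the right a tall side panel stands at y = -0.377.
- knob (a point): Middle of the crank knob: upright black cylinder 15 in diameter, from 52 to 80 above the worktop, 36 from the wheel's axis; it spins freely on its pin, so that the gripper may keep its direction while cranking.
- latch (a joint): Angle of the latch, rad: 0 closed, lying along vise -y with its end in the catch (its stop); grows as it swings out to vise -x. Starts open at 1.1 to 1.7. Stays where it is left; about 0.4 N at the pin moves it.
- latch_pin (a point): Middle of the upper part of the latch's upright steel pin, 12 in diameter, from 30 to 64 above the worktop (this point at 49), 48 from the pivot; closed, it stands at (-38, 52) in the vise frame.
- latch_pivot (a point): Point on the latch's vertical hinge axis, at (-38, 100, 27) in the vise frame. The arm is a steel bar 76 long, 8 wide, 6 thick at z = 27. The catch is a small bracket at (-34, 25), 34 high.
- rack: Wooden rack, fixed, 40 (x) x 112 (y) x 52 high, origin: centre of the underside. Two slots side by side at y = -30 and +30 mm; floor 8 thick; slot walls 6 thick, 34 apart, 4 higher than the stones. The stones stand in the slots lengthwise along x and stick out at both ends, where alone they can be gripped.
- stone_long: The longer two-layer grey and brown whetstone, 62 (x) x 28 (y) x 40 (z), about 160 g. Origin: centre of its underside. Stands in either slot of the rack; it looks like the other but for its length. Both half-turns are equal.
- stone_short: The shorter whetstone, 44 (x) x 28 (y) x 40 (z), in the other slot; stays there. Origin: centre of its underside.
- salt: Salt shaker, 44 in diameter, 90 high, bystander between vise and rack. Origin: centre of its underside.
- tuna: Food tin, 58 in diameter, 72 high, bystander behind the rack. Origin: centre of its underside.
- timer: White kitchen timer, 58 in diameter, 60 high, bystander behind the vise. Origin: centre of its underside.
- candle: Tea light in a metal cup, 38 in diameter, 15 high, bystander behind the fixed-jaw end of the vise. Origin: centre of its underside.

How it is judged:
On the way, in this order (a step that is already met when the one before it is completed fails the run):
1. the long stone stands released in the bed between the jaws (x of stone_long in the frame of vise between -0.007 and 0.007 m and y of stone_long in the frame of vise between 0.03 and 0.062 m and z of stone_long in the frame of vise between 0.008 and 0.016 m and angle between the x axis of stone_long and the y axis of vise, either way round below 0.12 rad and angle between stone_long's own z axis and vertical below 0.06 rad and contact force between the fingers and stone_long below 0.05 N), for 0.2 s.
2. the jaw's pointer is at the long mark and the pad presses on the stone (all of step 1 and value of joint jaw between 0.02 and 0.024 m and contact force between jaw_pad and stone_long above 0.5 N), for 0.3 s.
3. the latch rests in its catch (value of joint latch below 0.08 rad and value of joint jaw between 0.02 and 0.024 m and contact force between jaw_pad and stone_long above 0.5 N), for 0.2 s.
At the end, for the whole second after the job is handed in: Long stone upright and at rest on the bed (7 mm from its middle line at most, turned under 0.12 rad), pressed by the pad with over 0.5 N; jaw within 2 mm of the long mark (0.020 to 0.024); latch within 0.08 rad of its stop; short stone not moved over 20 mm (all of step 1 and all of step 3 and linear speed of stone_long below 0.01 m/s and distance of stone_short from where it was at the start of the episode below 0.02 m); the robot touches nothing.
It fails at once if The salt shaker is shifted by more than 20 mm (distance of salt from where it was at the start of the episode above 0.02 m).
It fails at once if The tin is shifted by more than 20 mm (distance of tuna from where it was at the start of the episode above 0.02 m).
It fails at once if The kitchen timer is shifted by more than 20 mm (distance of timer from where it was at the start of the episode above 0.02 m).
It fails at once if The tea light is shifted by more than 20 mm (distance of candle from where it was at the start of the episode above 0.02 m).
It fails at once if The short stone is shifted by more than 20 mm (distance of stone_short from where it was at the start of the episode above 0.02 m).
It also fails if it takes over 72 s, if anything falls off the work surface, if the arm or the gripper's body presses on something with over 40 N, if the wrist force passes 120 N, or if a joint passes its speed limit or range.

### The arm

A 6-joint arm with a two-finger parallel gripper is mounted at the origin on a cart in front of the work surface, level with it; the furniture and walls round the work are solid. World frame = base frame: x ahead of the robot, y to its left, z up, the work surface at z = 0. Lengths are in m, angles in rad, forces in N, time in s.
With the tool pointing down it reaches from about 0.375 to 0.9 m from the base axis. Payload 3.1 kg.
Tool frame: the origin (TCP) lies midway between the tips of the shut fingers; the grasp point (between the pads) lies 19 mm behind it; z points along the fingers, y is the line along which they close (so a half turn about z gives the same grasp; the last joint's range is limited). The gripper opens to 85 mm and grips with 20 to 120 N. Pads are 22 mm wide; open, the fingers measure 114 mm over their backs; the gripper's body (76 mm by 85 mm) begins 54 mm behind the grasp point. The pads swing forward as they close: fully open they stand 13 mm farther back than shut.
Start: joints at [0.993, 0.527, 1.433, -0, 1.181, -0.178], TCP at [0.243, 0.576, 0.231] pointing down, gripper open.
Joint ranges: [-3.08, 3.08], [-0.75, 2.2], [0.22, 2.44], [-1.43, 4.57], [0, 2.65], [-2.85, 2.85]. Speed limits (rad/s): [2.79, 2.79, 3.14, 3.14, 3.14, 3.14].

### API

Orientations are given as a 3x3 rotation matrix whose columns are the frame's x, y, z axes.
In Python, from cell import r, eyes, telemetry, order gives the robot as it stands (r), with the cameras (eyes), the readings (telemetry) and the job (order).
- The arm moves only by the shell command python3 jog.py FILE, which reads ROWS from the file FILE. ROWS is a JSON list that holds a single list of rows (three levels of brackets), with 1 to 10 rows, each of 7 numbers: dx, dy, dz in m, then a rotation vector rx, ry, rz in rad, then the finger opening in m; each row shifts and turns the commanded pose from where the row before left it, along the tool's axes as they then stand; what a row does not reach is not made up. A row lasts 1/10 s, in which the tool goes at most 0.05 m and 0.15 rad, less where a joint would pass 70% of its speed; a pose out of reach is approached as far as the arm can. The fingers move at their own pace and stop on an object; the grip force is fixed at half the most. Time passes only in rows, so rows that do not move let the fingers close. It prints the time, the measured TCP pose, the force, the opening and the grip force at its end. Input that does not fit is refused with a message, and nothing moves.
- telemetry.get_state(): the state, without advancing time (a new reading comes with each control period).
- eyes.get_image(name): name is "side" or "top"; returns a dict with "color" (480x640x3 uint8, red, green, blue), "z_map" (480x640 float32, m along the optical axis (not along the pixel's ray), 0 where there is no reading), "intrinsics" (3x3 intrinsics, pixels), "dist_coeffs" ([k1, k2, p1, p2, k3] as OpenCV has them; the pictures are not rectified), "rvec" (rotation vector, rad) and "tvec" (3), from world to camera coordinates, as OpenCV has them. Camera axes: x right, y down, z forward; pixel columns grow to the right and rows downward; lengths in m; the calibration is good to about 2 mm. A picture is of the moment at which its call begins.
- order.finish_job(): hands the job in; it is judged then, once.
The state is a dict: "clock": time; "joint_pos": joint angles; "qd": joint speeds; "joint_torque": joint torques, N m; "position": TCP position; "orientation": TCP orientation; "force": force on the tool from outside, world axes, zero at the start; "moment": the same for the moment, N m; "grip_width": finger opening in m; "finger_force": force on a finger pad.
Only numpy, scipy, OpenCV 4.12 (cv2) and the standard library are available. Lean on these libraries where they do the work, as an engineer would, in place of code of your own. Each camera call takes 0.05 s, during which the arm holds its last target. There are 200 camera calls.

## Working session

There is one attempt and no reset: what is moved stays moved. The work goes in short steps, Python scripts to look and compute and a shell command to move; the robot and the scene stay as the last step left them, time stands still between calls to the robot, and variables do not carry over. Pictures are saved under pics/ and viewed, at most 10 in all, crops included, and the job is handed in when it is done.

```bash
ls; mkdir -p pics
cat > h.py <<'E'
import numpy as np,cv2
from cell import r, eyes, telemetry, order
def grab(n):
    im=eyes.get_image(n); np.savez(f'{n}.npz',**{k:np.array(v) for k,v in im.items()}); return im
def load(n): return dict(np.load(f'{n}.npz'))
def pt(im,u,v,z=None):
    K=np.array(im['intrinsics']);R=cv2.Rodrigues(np.array(im['rvec'],float))[0];t=np.array(im['tvec'],float).ravel()
    p=cv2.undistortPoints(np.array([[[u,v]]],float),K,np.array(im['dist_coeffs']))[0,0]
    d=R.T@np.array([p[0],p[1],1]); c=-R.T@t
    if z is None:
        s=np.asarray(im['z_map'])[int(v),int(u)]
    else: s=(z-c[2])/d[2]
    return c+s*d
def cloud(im):
    K=np.array(im['intrinsics']);R=cv2.Rodrigues(np.array(im['rvec'],float))[0];t=np.array(im['tvec'],float).ravel()
    v,u=np.mgrid[0:480,0:640]
    p=cv2.undistortPoints(np.stack([u,v],-1).reshape(-1,1,2).astype(float),K,np.array(im['dist_coeffs']))[:,0]
    Z=np.asarray(im['z_map']).reshape(-1,1)
    P=(np.hstack([p,np.ones((len(p),1))])*Z-t)@R
    P[Z[:,0]==0]=np.nan
    return P.reshape(480,640,3)
def proj(im,P):
    return cv2.projectPoints(np.array(P,float).reshape(-1,1,3),np.array(im['rvec'],float),np.array(im['tvec'],float),np.array(im['intrinsics']),np.array(im['dist_coeffs']))[0][:,0]
def crop(n,u0,v0,w,h,s,name):
    c=load(n)['color'][v0:v0+h,u0:u0+w]; cv2.imwrite('pics/'+name,cv2.resize(c[...,::-1],None,fx=s,fy=s,interpolation=cv2.INTER_CUBIC))
E
python3 - <<'E'
from h import *
for n in('top','side'):
    im=grab(n); cv2.imwrite(f'pics/{n}0.png',im['color'][...,::-1])
    R=cv2.Rodrigues(np.array(im['rvec'],float))[0];print(n,-R.T@np.array(im['tvec']).ravel())
s=telemetry.get_state();print(s['position'],s['orientation'],s['clock'])
E
```

```text
cell.py
jog.py
pics
top [0.36951913 0.03237375 1.06018358]
side [0.48290654 1.05140232 0.53571419]
[0.2428758  0.57517383 0.23041301] [[-9.21151291e-01  3.89203225e-01 -1.07149997e-03]
 [ 3.89204561e-01  9.21149794e-01 -1.69288523e-03]
 [ 3.28135588e-04 -1.97643610e-03 -9.99997993e-01]] 0.1
```

View pics/top0.png

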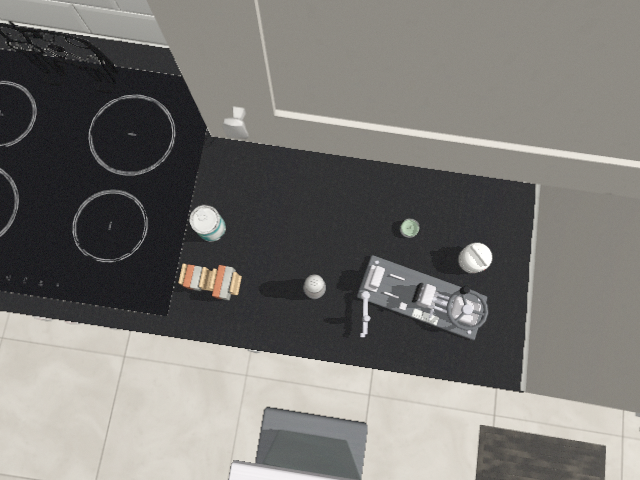

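View pics/side0.png

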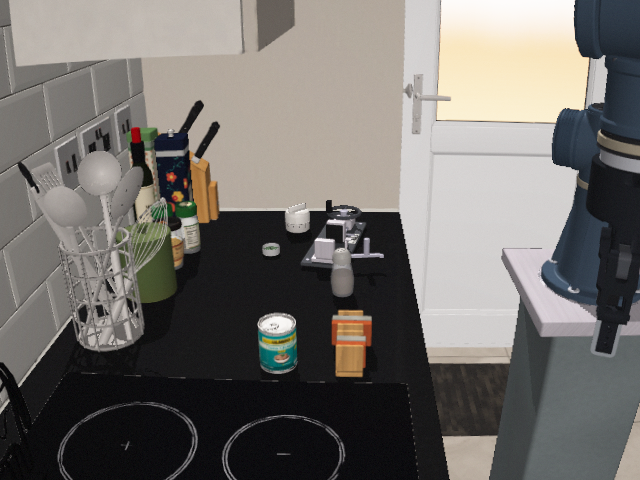

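Top view: rack at about (211,281), with the longer-looking stone in the right slot at (226,283). Salt is at (315,287), vise plate centre at about (423,298), wheel at (466,310), knob at (465,291), latch from (366,292) to (363,335). Next I enlarge.

Run:
```python
from h import *
crop('top',345,245,160,110,5,'c1.png')
a=load('top')['color'][255:310,170:250];a=cv2.resize(a,None,fx=5,fy=5,interpolation=cv2.INTER_CUBIC)
b=load('side')['color'][300:390,320:390];b=cv2.resize(b,None,fx=4.4,fy=4.4,interpolation=cv2.INTER_CUBIC)
o=np.zeros((400,720,3),np.uint8);o[:275,:400]=a;o[:396,405:405+308]=b;cv2.imwrite('pics/c2.png',o[...,::-1])
```

```text
(no output)
```

View pics/c1.png

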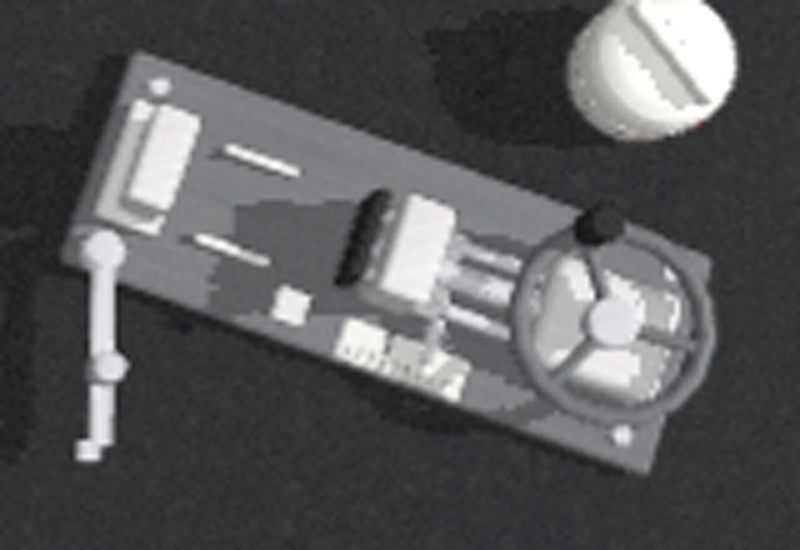

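View pics/c2.png

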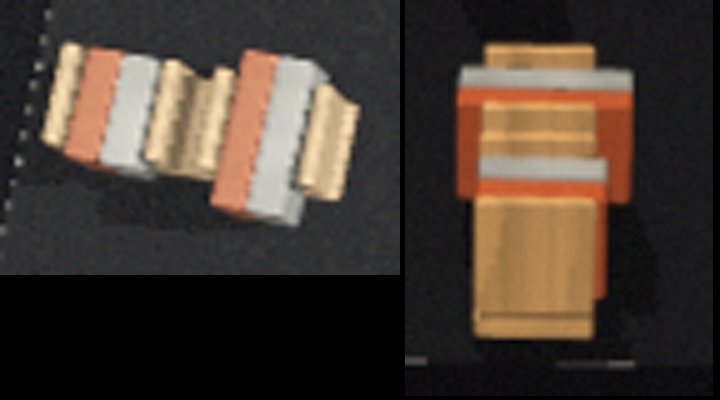

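The crops show the long stone in the right slot (top view, sticking out at both ends; in the side view it is the far one, about 174 px wide against 128). Plate corners in the top picture: (372.6,255.6), (487,296.6), (474.6,339.6). Hub is at (467.6,309.2), knob top at (465.4,289.4), pin top at (366.6,318.2).

Run:
```python
from h import *
np.set_printoptions(precision=4,suppress=True)
im=load('top');P=cloud(im);S=load('side');Q=cloud(S)
print('table z', np.nanmedian(P[180:200,300:340,2]),np.nanmedian(Q[300:340,200:240,2]))
c=np.array([pt(im,u,v,.012) for u,v in[(372.6,255.6),(487,296.6),(474.6,339.6)]]);print(c,np.linalg.norm(np.diff(c,axis=0),axis=1))
# vise pts model (mm): +y,+x corner ; -y ends
M=np.array([[46,115],[46,-130],[-46,-130]])/1e3
# fit 2D rigid with several features: image crop coords,z, model xy
F=[(138,53,.012,46,115),(710,258,.012,46,-130),(648,473,.012,-46,-130),(613,321,.051,0,-90),
(227,148,.018,19,67),(296,173,.018,19,37),(198,239,.018,-19,67),(266,263,.018,-19,37),(104,249,.034,-38,100)]
W=np.array([pt(im,345+a/5,245+b/5,z)[:2] for a,b,z,*_ in F]);M=np.array([f[3:] for f in F])/1e3
mc=M.mean(0);wc=W.mean(0);U,_,Vt=np.linalg.svd((M-mc).T@(W-wc));D=np.diag([1,np.linalg.det(U@Vt)]);R=(U@D@Vt).T
t=wc-R@mc;print('vise',t,np.arctan2(R[1,0],R[0,0]),R);print('res mm',((M@R.T+t)-W)*1e3)
np.savez('vise.npz',R=R,t=t)
inv=lambda p:(p[:2]-t)@R*1e3
k=pt(im,345+602/5,245+222/5,.080);print('knob',k,inv(k))
k=pt(im,345+108/5,245+366/5,.064);print('pin',k,inv(k), pt(im,367,318))
e=pt(im,345+90/5,245+450/5,.03);print('latch end',inv(e))
# stone long
for nm,(a,b,c_,d) in {'L':(212,240,262,302),'S':(178,206,258,294)}.items():
    q=P[c_:d,a:b].reshape(-1,3);col=im['color'][c_:d,a:b].reshape(-1,3).astype(int)
    m=(q[:,2]>.043)&(q[:,2]<.0505);print(nm,np.nanmedian(q[m],axis=0),m.sum(),cv2.minAreaRect((q[m][:,:2]*1e3).astype(np.float32)))
cc=np.array([pt(im,170+a/5,255+b/5,.048) for a,b in[(247,50),(323,68),(300,224),(212,205)]]);print('longtop',cc)
for n,u,v in[('salt',315,283),('tuna',205,216),('timer',475,255),('candle',410,228)]:print(n,P[v,u])
# side measurement of long stone top corners: crop (462,68..)
B=[(462,68),(632,72),(630,90),(458,90)]
print('side',np.array([pt(S,320+(a-405)/4.4,300+b/4.4,.048) for a,b in B]),np.array([pt(S,320+(a-405)/4.4,300+b/4.4) for a,b in[(480,80),(545,80),(610,80)]]))
```

```text
table z 0.00017022530608129893 -0.0017588757469592646
[[ 0.5797 -0.0513  0.012 ]
 [ 0.5323 -0.2867  0.012 ]
 [ 0.4446 -0.2701  0.012 ]] [0.2402 0.0893]
vise [ 0.5137 -0.1524] -0.19701204487977236 [[ 0.9807  0.1957]
 [-0.1957  0.9807]]
res mm [[ 1.5599  2.6296]
 [ 1.057  -2.1791]
 [-1.4392 -0.7705]
 [-0.5119 -0.1188]
 [-0.2827  0.5436]
 [-0.3757 -0.4665]
 [ 0.3665  1.1488]
 [-0.177  -0.4855]
 [-0.1969 -0.3016]]
knob [ 0.529  -0.2252  0.08  ] [ 29.2402 -68.384 ]
pin [ 0.4491 -0.0517  0.064 ] [-83.0257  86.1786] [ 0.4496 -0.0523  0.0641]
latch end [-112.5791   79.9936]
L [0.478  0.2322 0.048 ] 475 ((478.1098937988281, 232.0035400390625), (62.118160247802734, 45.69865417480469), 1.3990522623062134)
S [0.4795 0.2928 0.048 ] 354 ((479.28814697265625, 292.3691101074219), (46.51365661621094, 44.1739616394043), 89.58169555664062)
longtop [[0.5086 0.2435 0.048 ]
 [0.5062 0.2131 0.048 ]
 [0.4453 0.2107 0.048 ]
 [0.4474 0.2454 0.048 ]]
salt [0.4966 0.0536 0.0902]
tuna [0.5958 0.2846 0.0701]
timer [ 0.6039 -0.2452  0.0495]
candle [ 0.6501 -0.1202  0.0053]
side [[0.507  0.224  0.048 ]
 [0.4464 0.2252 0.048 ]
 [0.4475 0.2377 0.048 ]
 [0.5079 0.2392 0.048 ]] [[0.5005 0.2279 0.0455]
 [0.4773 0.2279 0.0458]
 [0.4542 0.225  0.0444]]
```

Checks out: stone top at z = 0.048, length 62, knob radius 36.4, pin radius 47, latch about 1.27 rad. Plan:
1. Grip the stone by its ends and lift it out.
2. Set it on free worktop and regrip it across its width.
3. Place it in the bed.

First I turn the tool and travel above the rack.

```bash
cat > go.py <<'E'
import sys;from h import *
# go.py x y z yaw : remaining move in tool axes (yaw = world angle of tool y)
a=[float(v) for v in sys.argv[1:]];s=telemetry.get_state();R=np.array(s['orientation']);p=np.array(s['position'])
psi=np.arctan2(R[1,1],R[0,1]);rz=-(a[3]-psi);rz=(rz+np.pi)%(2*np.pi)-np.pi
y=np.array([np.cos(a[3]),np.sin(a[3])]);x=np.array([-y[1],y[0]]);d=np.array(a[:3])-p
print('t',round(s['clock'],2),'psi %.3f tilt %.4f %.4f'%(psi,R[0,2],R[1,2]),'rz %.3f'%rz,'after turn: dx %.4f dy %.4f dz %.4f'%(d[:2]@x,d[:2]@y,-d[2]),'F',np.round(s['force'],1),'w',round(s['grip_width'],4),'q',np.round(s['joint_pos'],2))
E
echo '[[[0,0,0,0,0,0.148,0.085],[0,0,0,0,0,0.148,0.085],[0,0,0,0,0,0.148,0.085],[0,0,0,0,0,0.148,0.085],[0,0,0,0,0,0.148,0.085],[0,0,0,0,0,0.148,0.085],[0,0,0,0,0,0.148,0.085],[0,0,0,0,0,0.148,0.085]]]' > m.json && python3 jog.py m.json
echo '[[[-0.017,0.012,0,0,0,0,0.085],[-0.034,0.024,0,0,0,0,0.085],[-0.034,0.024,0,0,0,0,0.085],[-0.034,0.024,0,0,0,0,0.085],[-0.034,0.024,0,0,0,0,0.085],[-0.034,0.024,0,0,0,0,0.085],[-0.034,0.024,0,0,0,0,0.085],[-0.034,0.024,0,0,0,0,0.085],[-0.034,0.024,0,0,0,0,0.085],[-0.034,0.024,0,0,0,0,0.085]]]' > m.json && python3 jog.py m.json
python3 go.py 0.4775 0.231 0.08 -0.02
```

```text
clock: 0.9
position: [0.243, 0.5753, 0.2307]
orientation: [[0.019, 1.0, -0.001], [1.0, -0.019, -0.001], [-0.001, -0.001, -1.0]]
force: [-0.8, 0.2, -0.2]
grip_width: 0.0851
finger_force: 0.0
clock: 1.9
position: [0.4675, 0.2482, 0.231]
orientation: [[0.013, 1.0, -0.001], [1.0, -0.013, -0.0], [-0.0, -0.001, -1.0]]
force: [0.3, 0.6, -0.5]
grip_width: 0.0849
finger_force: 0.0
t 1.9 psi -0.013 tilt -0.0007 -0.0002 rz 0.007 after turn: dx -0.0170 dy 0.0104 dz 0.1510 F [ 0.3  0.6 -0.5] w 0.0849 q [0.28 0.4  1.67 0.   1.07 0.29]
```

```bash
echo '[[[-0.017,0.0105,0,0,0,0.007,0.085],[0,0,0.03,0,0,0,0.085],[0,0,0.04,0,0,0,0.085],[0,0,0.04,0,0,0,0.085],[0,0,0.03,0,0,0,0.085],[0,0,0.01,0,0,0,0.085],[0,0,0,0,0,0,0.085]]]' > m.json && python3 jog.py m.json
python3 go.py 0.4775 0.231 0.010 -0.02
python3 - <<'E'
from h import *
im=grab('side');a=cv2.resize(im['color'][240:400,250:450],None,fx=3,fy=3)
b=cv2.resize(grab('top')['color'][255:310,170:250],None,fx=3,fy=3)
a[:165,:240]=b
cv2.imwrite('pics/s2.png',a[...,::-1])
E
```

```text
clock: 2.6
position: [0.4763, 0.2324, 0.08]
orientation: [[0.02, 1.0, -0.004], [1.0, -0.02, -0.001], [-0.001, -0.004, -1.0]]
force: [0.1, -0.5, -0.4]
grip_width: 0.0848
finger_force: 0.0
t 2.6 psi -0.020 tilt -0.0035 -0.0009 rz -0.000 after turn: dx -0.0013 dy 0.0012 dz 0.0700 F [ 0.1 -0.5 -0.4] w 0.0848 q [ 0.24  0.64  1.79 -0.    0.72  0.26]
```

View pics/s2.png

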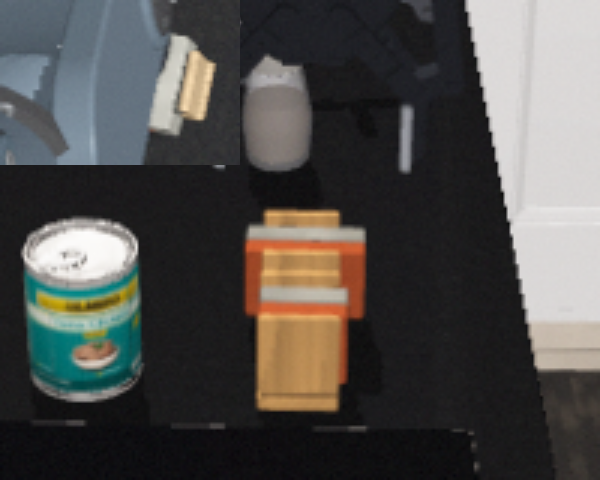

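Run:
```python
from h import *
S=load('side');s=telemetry.get_state();p=np.array(s['position'])
print(s['position'],(proj(S,[p,p+[.0425,0,.013],p+[-.0425,0,.013],[.4775,.231,.048]])-[250,240])*3)
Q=cloud(S)
for u,v in[(385,287),(385,293),(342,255),(335,262),(385,270),(400,262)]:print(u,v,Q[v,u])
cv2.imwrite('pics/s3.png',S['color'][120:400,180:540,::-1].repeat(2,0).repeat(2,1))
```

```text
[0.47814724 0.2329008  0.08218399] [[304.77516026 178.18490658]
 [221.340387   154.6860293 ]
 [388.97477659 156.67414015]
 [305.19571381 234.01147242]]
385 287 [0.42844692 0.24176514 0.1089221 ]
385 293 [0.42820479 0.24356272 0.09969629]
342 255 [0.49306429 0.24285579 0.16149482]
335 262 [0.50765763 0.06997892 0.06758589]
385 270 [0.42945874 0.24209064 0.13743785]
400 262 [0.40835165 0.24713441 0.15315185]
```

View pics/s3.png

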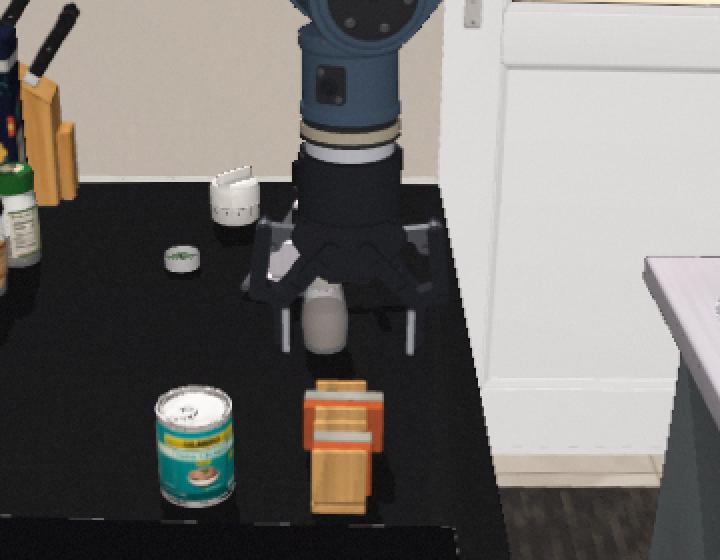

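The open fingers straddle the long stone, with the pads at about (322,285) and (385,285) in the full side picture, centred on it. Descend and close.

```bash
echo '[[[0,0,0.02,0,0,0,0.085],[0,0,0.02,0,0,0,0.085],[0,0,0.02,0,0,0,0.085],[0,0,0.01,0,0,0,0.085],[0,0,0,0,0,0,0.05],[0,0,0,0,0,0,0.05],[0,0,0,0,0,0,0.05],[0,0,0,0,0,0,0.05]]]' > m.json && python3 jog.py m.json
echo '[[[0,0,0,0,0,0,0.05],[0,0,0,0,0,0,0.05],[0,0,-0.01,0,0,0,0.05],[0,0,-0.02,0,0,0,0.05],[0,0,-0.03,0,0,0,0.05],[0,0,-0.03,0,0,0,0.05],[0,0,0,0,0,0,0.05]]]' > m.json && python3 jog.py m.json
python3 go.py 0.53 0.14 0.10 1.374
```

```text
clock: 3.5
position: [0.4783, 0.2329, 0.0126]
orientation: [[0.02, 1.0, 0.003], [1.0, -0.02, 0.001], [0.001, 0.003, -1.0]]
force: [-0.1, 0.7, 5.1]
grip_width: 0.0613
finger_force: 65.9
clock: 4.2
position: [0.4796, 0.2333, 0.1051]
orientation: [[0.02, 1.0, 0.008], [1.0, -0.02, 0.002], [0.002, 0.008, -1.0]]
force: [0.0, 0.9, -1.9]
grip_width: 0.0616
finger_force: 65.8
t 4.2 psi -0.020 tilt 0.0076 0.0019 rz -1.394 after turn: dx -0.0677 dy -0.0817 dz 0.0051 F [ 0.   0.9 -1.9] w 0.0616 q [0.24 0.59 1.78 0.   0.76 0.26]
```

```bash
echo '[[[0,0,0,0,0,-0.139,0.05],[0,0,0,0,0,-0.14,0.05],[0,0,0,0,0,-0.139,0.05],[0,0,0,0,0,-0.14,0.05],[0,0,0,0,0,-0.139,0.05],[0,0,0,0,0,-0.14,0.05],[0,0,0,0,0,-0.139,0.05],[0,0,0,0,0,-0.14,0.05],[0,0,0,0,0,-0.139,0.05],[0,0,0,0,0,-0.139,0.05]]]' > m.json && python3 jog.py m.json
echo '[[[-0.014,-0.016,0,0,0,0,0.05],[-0.02,-0.025,0,0,0,0,0.05],[-0.02,-0.025,0,0,0,0,0.05],[-0.0137,-0.0157,0,0,0,0,0.05],[0,0,0.02,0,0,0,0.05],[0,0,0.03,0,0,0,0.05],[0,0,0.03,0,0,0,0.05],[0,0,0,0,0,0,0.05],[0,0,0,0,0,0,0.05]]]' > m.json && python3 jog.py m.json
python3 go.py 0.53 0.14 0.005 1.374
```

```text
clock: 5.2
position: [0.4763, 0.2323, 0.1003]
orientation: [[-0.982, 0.19, -0.002], [0.19, 0.982, -0.001], [0.002, -0.001, -1.0]]
force: [0.1, -0.3, -2.5]
grip_width: 0.0612
finger_force: 65.5
clock: 6.1
position: [0.5267, 0.1392, 0.0206]
orientation: [[-0.981, 0.195, -0.003], [0.195, 0.981, -0.0], [0.003, -0.001, -1.0]]
force: [0.6, -0.0, -2.0]
grip_width: 0.0615
finger_force: 66.2
t 6.1 psi 1.374 tilt -0.0028 -0.0001 rz 0.000 after turn: dx -0.0031 dy 0.0014 dz 0.0156 F [ 0.6 -0.  -2. ] w 0.0615 q [ 0.05  0.75  1.78  0.    0.62 -1.32]
```

Lower to contact, release, rise and turn for the cross grip.

```bash
echo '[[[0,0,0.008,0,0,0,0.05],[0,0,0.005,0,0,0,0.05],[0,0,0.002,0,0,0,0.05],[0,0,0,0,0,0,0.05],[0,0,0,0,0,0,0.05]]]' > m.json && python3 jog.py m.json
echo '[[[0,0,0,0,0,0,0.085],[0,0,0,0,0,0,0.085],[0,0,0,0,0,0,0.085],[0,0,0,0,0,0,0.085],[0,0,0,0,0,0,0.085]]]' > m.json && python3 jog.py m.json
python3 go.py 0.53 0.14 0.075 -0.197
```

```text
clock: 6.6
position: [0.5279, 0.1393, 0.0067]
orientation: [[-0.981, 0.195, 0.001], [0.195, 0.981, 0.0], [-0.001, 0.0, -1.0]]
force: [0.2, -0.1, -1.4]
grip_width: 0.0612
finger_force: 66.3
clock: 7.1
position: [0.5278, 0.1393, 0.0064]
orientation: [[-0.981, 0.195, 0.0], [0.195, 0.981, 0.0], [-0.0, 0.0, -1.0]]
force: [0.6, -0.8, 0.4]
grip_width: 0.0848
finger_force: 0.0
t 7.1 psi 1.374 tilt 0.0003 0.0000 rz 1.571 after turn: dx 0.0011 dy 0.0020 dz -0.0686 F [ 0.6 -0.8  0.4] w 0.0848 q [ 0.05  0.78  1.78  0.    0.59 -1.32]
```

```bash
echo '[[[0,0,-0.02,0,0,0,0.085],[0,0,-0.03,0,0,0,0.085],[0,0,-0.03,0,0,0,0.085]]]' > m.json && python3 jog.py m.json
echo '[[[0,0,0,0,0,0.14,0.06],[0,0,0,0,0,0.148,0.06],[0,0,0,0,0,0.148,0.06],[0,0,0,0,0,0.148,0.06],[0,0,0,0,0,0.148,0.06],[0,0,0,0,0,0.148,0.06],[0,0,0,0,0,0.148,0.06],[0,0,0,0,0,0.148,0.06],[0,0,0,0,0,0.148,0.06],[0,0,0,0,0,0.148,0.06]]]' > m.json && python3 jog.py m.json
echo '[[[0,0,0,0,0,0.099,0.06],[0,0,0,0,0,0,0.06],[0,0,0,0,0,0,0.06]]]' > m.json && python3 jog.py m.json
python3 go.py 0.5278 0.1393 0.010 -0.197
python3 - <<'E'
from h import *
S=grab('side');Q=cloud(S);cv2.imwrite('pics/s4.png',S['color'][200:340,270:430,::-1].repeat(4,0).repeat(4,1))
E
```

```text
clock: 7.4
position: [0.5271, 0.1392, 0.0867]
orientation: [[-0.981, 0.196, -0.002], [0.196, 0.981, -0.0], [0.002, -0.001, -1.0]]
force: [0.3, 0.3, 0.1]
grip_width: 0.0853
finger_force: 0.0
clock: 8.4
position: [0.5275, 0.1392, 0.0863]
orientation: [[0.104, 0.995, -0.0], [0.995, -0.104, -0.0], [-0.0, -0.0, -1.0]]
force: [0.3, 0.1, 0.4]
grip_width: 0.0602
finger_force: 0.0
clock: 8.7
position: [0.5276, 0.1392, 0.0863]
orientation: [[0.194, 0.981, -0.0], [0.981, -0.194, -0.0], [-0.0, -0.0, -1.0]]
force: [0.1, 0.3, 0.3]
grip_width: 0.0598
finger_force: 0.0
t 8.7 psi -0.195 tilt -0.0002 -0.0000 rz 0.002 after turn: dx 0.0001 dy 0.0002 dz 0.0763 F [0.1 0.3 0.3] w 0.0598 q [ 0.05  0.64  1.75 -0.    0.75  0.25]
```

View pics/s4.png

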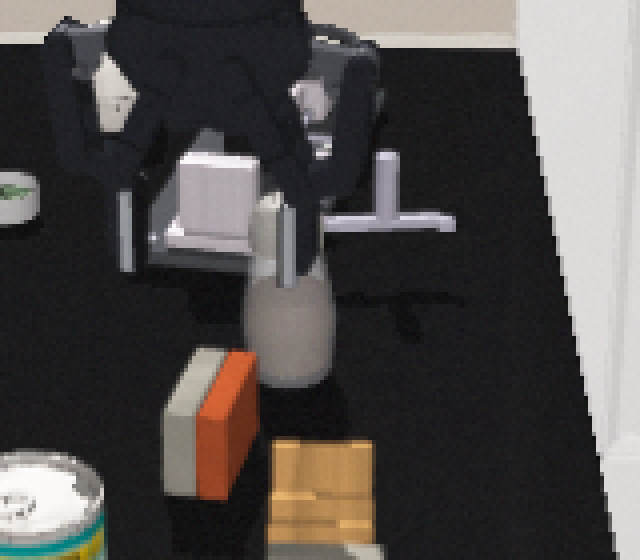

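The stone stands upright at about crop (210,420), midway between the fingers (126 and 288). Descend and grip it across.

```bash
echo '[[[0,0,0.02,0,0,0,0.06],[0,0,0.03,0,0,0,0.06],[0,0,0.02,0,0,0,0.06],[0,0,0.006,0,0,0,0.06],[0,0,0,0,0,0,0.06],[0,0,0,0,0,0,0.018],[0,0,0,0,0,0,0.018],[0,0,0,0,0,0,0.018],[0,0,0,0,0,0,0.018],[0,0,0,0,0,0,0.018]]]' > m.json && python3 jog.py m.json
echo '[[[0,0,0,0,0,0,0.018],[0,0,-0.02,0,0,0,0.018],[0,0,-0.04,0,0,0,0.018],[0,0,-0.05,0,0,0,0.018],[0,0,-0.03,0,0,0,0.018],[0,0,0,0,0,0,0.018]]]' > m.json && python3 jog.py m.json
python3 - <<'E'
from h import *
d=np.load('vise.npz');print('bed at y47',d['R']@[0,.047]+d['t'],'y50',d['R']@[0,.05]+d['t'])
E
python3 go.py 0.5231 -0.106 0.10 -0.197
```

```text
clock: 9.75
position: [0.5287, 0.1394, 0.0116]
orientation: [[0.196, 0.981, 0.003], [0.981, -0.196, 0.0], [0.001, 0.002, -1.0]]
force: [0.3, 0.1, 7.0]
grip_width: 0.0271
finger_force: 60.2
clock: 10.35
position: [0.5307, 0.1396, 0.1549]
orientation: [[0.195, 0.981, 0.01], [0.981, -0.195, 0.001], [0.003, 0.01, -1.0]]
force: [1.6, 0.6, -2.3]
grip_width: 0.0269
finger_force: 59.6
bed at y47 [ 0.52287314 -0.1063264 ] y50 [ 0.52346036 -0.10338443]
t 10.35 psi -0.197 tilt 0.0102 0.0006 rz 0.000 after turn: dx -0.2423 dy 0.0406 dz 0.0549 F [ 1.6  0.6 -2.3] w 0.0269 q [0.05 0.53 1.71 0.   0.9  0.25]
```

Run:
```python
from h import *
import glob
np.set_printoptions(precision=1,suppress=True)
T=cv2.imread('pics/top0.png');np_=None
import numpy as np
d=np.load('vise.npz');R,t=d['R'],d['t']
im=load('side')  # first-top calibration is needed
top=eyes.get_image('top')
inv=lambda p:(p[:2]-t)@R*1e3
f=lambda a,b,z:inv(pt(top,345+a/5,245+b/5,z))
for n,a,b,z in[('fixedA',200,118,.056),('fixedB',170,210,.056),('padA',362,190,.052),('padB',337,278,.052),('movA',408,197,.056),('movB',384,293,.056),('ptr',430,362,.02),('mark',388,350,.014),('hub',613,321,.051),('pivot',104,249,.034)]:print(n,f(a,b,z))
# refit from hub, lips, pivot only
F=[(613,321,.051,0,-90),(227,148,.018,19,67),(296,173,.018,19,37),(198,239,.018,-19,67),(266,263,.018,-19,37),(104,249,.034,-38,100)]
W=np.array([pt(top,345+a/5,245+b/5,z)[:2] for a,b,z,*_ in F]);M=np.array([q[3:] for q in F])/1e3
mc=M.mean(0);wc=W.mean(0);U,_,Vt=np.linalg.svd((M-mc).T@(W-wc));R2=(U@Vt).T;t2=wc-R2@mc
print(t2*1e3,np.arctan2(R2[1,0],R2[0,0])*1000,(M@R2.T+t2-W)*1e3)
```

```text
fixedA [19.7 83.1]
fixedB [-18.   82.6]
padA [15.3 15.4]
padB [-20.2  14. ]
movA [18.  -1.4]
movB [-20.1  -4. ]
ptr [-34.  -34.7]
mark [-34.4 -18.8]
hub [  0.5 -89.8]
pivot [-37.9 100.3]
[ 513.9 -152.5] -195.17884838761944 [[-0.1 -0.2]
 [-0.1  0.5]
 [-0.2 -0.5]
 [ 0.5  1.1]
 [ 0.  -0.6]
 [-0.1 -0.4]]
```

```bash
echo '[[[-0.012,0.002,0,0,0,0,0.018],[-0.03,0.005,0,0,0,0,0.018],[-0.03,0.005,0,0,0,0,0.018],[-0.03,0.005,0,0,0,0,0.018],[-0.03,0.005,0,0,0,0,0.018],[-0.03,0.005,0,0,0,0,0.018],[-0.03,0.005,0,0,0,0,0.018],[-0.03,0.005,0,0,0,0,0.018],[-0.015,0.003,0,0,0,0,0.018],[0,0,0,0,0,0,0.018]]]' > m.json && python3 jog.py m.json
python3 go.py 0.5234 -0.1044 0.080 -0.195
```

```text
clock: 11.4
position: [0.5198, -0.1029, 0.1488]
orientation: [[0.199, 0.98, -0.002], [0.98, -0.199, 0.001], [0.0, -0.003, -1.0]]
force: [0.6, -0.1, -2.1]
grip_width: 0.027
finger_force: 59.6
t 11.4 psi -0.201 tilt -0.0024 0.0009 rz -0.006 after turn: dx -0.0007 dy 0.0038 dz 0.0688 F [ 0.6 -0.1 -2.1] w 0.027 q [-0.41  0.52  1.75 -0.    0.88 -0.21]
```

```bash
echo '[[[-0.0007,0.003,0.01,0,0,-0.006,0.018],[0,0,0.02,0,0,0,0.018],[0,0,0.02,0,0,0,0.018],[0,0,0.015,0,0,0,0.018],[0,0,0,0,0,0,0.018],[0,0,0,0,0,0,0.018]]]' > m.json && python3 jog.py m.json
python3 go.py 0.5234 -0.1044 0.0245 -0.195; python3 go.py 0.5234 -0.1044 0.0245 -0.195
python3 - <<'E'
from h import *
S=grab('side');cv2.imwrite('pics/s5.png',S['color'][180:280,285:405,::-1].repeat(5,0).repeat(5,1))
E
```

```text
clock: 12.0
position: [0.523, -0.1009, 0.0847]
orientation: [[0.188, 0.982, -0.002], [0.982, -0.188, 0.001], [0.001, -0.002, -1.0]]
force: [0.1, -0.3, -1.0]
grip_width: 0.0273
finger_force: 59.5
t 12.0 psi -0.189 tilt -0.0016 0.0009 rz 0.006 after turn: dx -0.0033 dy 0.0011 dz 0.0602 F [ 0.1 -0.3 -1. ] w 0.0273 q [-0.4   0.63  1.78  0.    0.73 -0.21]
t 12.0 psi -0.189 tilt -0.0016 0.0009 rz 0.006 after turn: dx -0.0033 dy 0.0011 dz 0.0602 F [ 0.1 -0.3 -1. ] w 0.0273 q [-0.4   0.63  1.78  0.    0.73 -0.21]
```

View pics/s5.png

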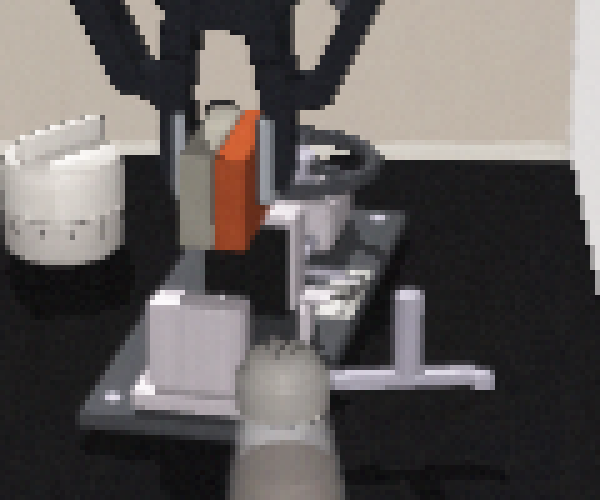

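The stone is held upright above the bed, its front face at crop (180–260, 110–250). Correct by -3 mm in x and descend in steps.

```bash
echo '[[[-0.003,0.001,0,0,0,0.006,0.018],[0,0,0,0,0,0,0.018],[0,0,0.008,0,0,0,0.018],[0,0,0,0,0,0,0.018]]]' > m.json && python3 jog.py m.json
python3 go.py 0.5234 -0.1044 0.0245 -0.195
```

```text
clock: 12.45
position: [0.5232, -0.1053, 0.0767]
orientation: [[0.196, 0.981, -0.001], [0.981, -0.196, 0.0], [0.0, -0.001, -1.0]]
force: [-0.2, 0.6, -2.2]
grip_width: 0.027
finger_force: 59.5
t 12.45 psi -0.197 tilt -0.0012 0.0005 rz -0.002 after turn: dx 0.0009 dy 0.0000 dz 0.0522 F [-0.2  0.6 -2.2] w 0.027 q [-0.41  0.64  1.79 -0.    0.71 -0.21]
```

```bash
echo '[[[0.0008,0,0.01,0,0,0,0.018],[0,0,0.01,0,0,0,0.018],[0,0,0.01,0,0,0,0.018],[0,0,0.01,0,0,0,0.018],[0,0,0.008,0,0,0,0.018],[0,0,0,0,0,0,0.018]]]' > m.json && python3 jog.py m.json
python3 go.py 0.5234 -0.1044 0.0245 -0.195
echo '[[[0,0,0.004,0,0,0,0.018],[0,0,0,0,0,0,0.018]]]' > m.json && python3 jog.py m.json
python3 go.py 0.5234 -0.1044 0.0245 -0.195
```

```text
clock: 13.05
position: [0.523, -0.1042, 0.0278]
orientation: [[0.196, 0.981, -0.003], [0.981, -0.196, 0.001], [0.001, -0.003, -1.0]]
force: [-1.0, 0.1, -2.2]
grip_width: 0.0268
finger_force: 59.5
t 13.05 psi -0.197 tilt -0.0027 0.0011 rz -0.002 after turn: dx -0.0001 dy 0.0004 dz 0.0033 F [-1.   0.1 -2.2] w 0.0268 q [-0.41  0.73  1.8  -0.    0.61 -0.21]
clock: 13.25
position: [0.5239, -0.1046, 0.0251]
orientation: [[0.196, 0.981, -0.0], [0.981, -0.196, 0.0], [0.0, -0.0, -1.0]]
force: [-0.8, -0.4, -1.7]
grip_width: 0.0267
finger_force: 59.5
t 13.25 psi -0.197 tilt -0.0002 0.0001 rz -0.002 after turn: dx 0.0001 dy -0.0005 dz 0.0006 F [-0.8 -0.4 -1.7] w 0.0267 q [-0.41  0.74  1.8  -0.    0.6  -0.21]
```

```bash
echo '[[[0,0,0.0015,0,0,0,0.018],[0,0,0,0,0,0,0.018]]]' > m.json && python3 jog.py m.json
echo '[[[0,0,0,0,0,0,0.05],[0,0,0,0,0,0,0.05],[0,0,0,0,0,0,0.05],[0,0,0,0,0,0,0.05],[0,0,-0.015,0,0,0,0.05],[0,0,-0.03,0,0,0,0.05],[0,0,-0.04,0,0,0,0.05],[0,0,-0.04,0,0,0,0.05],[0,0,0,0,0,0,0.05]]]' > m.json && python3 jog.py m.json
python3 - <<'E'
from h import *
np.set_printoptions(precision=4,suppress=True)
T=grab('top');S=grab('side')
cv2.imwrite('pics/s6.png',np.vstack([S['color'][195:275,285:405,::-1].repeat(4,0).repeat(4,1),T['color'][265:330,355:475,::-1].repeat(4,0).repeat(4,1)]))
E
python3 go.py 0.5299 -0.2258 0.155 -0.195
```

```text
clock: 13.45
position: [0.5241, -0.1047, 0.024]
orientation: [[0.196, 0.981, 0.0], [0.981, -0.196, -0.0], [-0.0, 0.0, -1.0]]
force: [0.1, 1.0, -2.1]
grip_width: 0.0269
finger_force: 59.5
clock: 14.35
position: [0.5274, -0.1059, 0.1539]
orientation: [[0.195, 0.981, 0.011], [0.981, -0.195, -0.005], [-0.002, 0.011, -1.0]]
force: [-0.2, -0.8, 0.6]
grip_width: 0.0503
finger_force: 0.0
t 14.45 psi -0.197 tilt 0.0025 -0.0011 rz -0.002 after turn: dx -0.1177 dy 0.0289 dz -0.0051 F [-0.3  0.3 -0.4] w 0.0503 q [-0.41  0.52  1.74  0.    0.88 -0.21]
```

View pics/s6.png

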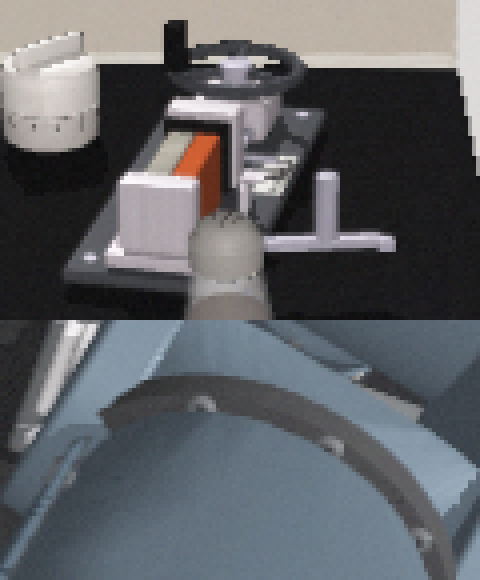

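The stone is released and upright between the jaws, its top at crop (165–220, 130–160). The knob is at crop (176,45). Now I measure knob and jaw numerically from the depth.

```bash
cat > vz.py <<'E'
from h import *
R=np.array([[np.cos(.195),np.sin(.195)],[-np.sin(.195),np.cos(.195)]]);t=np.array([.5139,-.1525])
def tov(P): return np.concatenate([((P[...,:2]-t)@R),P[...,2:]],-1)*1e3
def tow(x,y): return R@np.array([x,y])/1e3+t
E
python3 - <<'E'
from vz import *
np.set_printoptions(precision=1,suppress=True)
S=load('side');V=tov(cloud(S));c=S['color'].astype(int).sum(-1)
m=lambda a,b:lambda q:0
k=(V[...,2]>60)&(V[...,2]<84)&(abs(V[...,0])<50)&(V[...,1]<-40)&(V[...,1]>-140)
print('knob',k.sum(),V[k].min(0),V[k].max(0),np.median(V[k],0))
top=(abs(V[...,2]-56)<2.5)&(abs(V[...,0])<22)&(V[...,1]>-45)&(V[...,1]<100)
q=V[top];
for a,b in((-45,40),(60,100)):
    w=q[(q[:,1]>a)&(q[:,1]<b)];print('jawtop',len(w),np.percentile(w[:,1],[2,50,98]),np.percentile(w[:,0],[2,50,98]))
st=(abs(V[...,2]-52)<2)&(abs(V[...,0])<20)&(V[...,1]>15)&(V[...,1]<82);w=V[st];print('stone',len(w),np.percentile(w[:,0],[3,97]),np.percentile(w[:,1],[3,97]))
pr=proj(S,[np.r_[tow(29,-69),.08],np.r_[tow(0,-90),.051],np.r_[tow(0,80),.056]]);print('proj',pr,'obs knob',176/4+285,(20)/4+195)
E
```

```text
knob 53 [ 22.1 -72.9  61.7] [ 34.7 -58.7  78.9] [ 28.4 -65.   71. ]
jawtop 42 [-16.6  -7.7   3.9] [-16.9  -1.6  17. ]
jawtop 32 [86.7 93.  99.7] [-16.5  -2.8  16.5]
stone 61 [-15.3   9.8] [23.8 75.2]
proj [[328.7 199.5]
 [343.4 209.5]
 [326.  236.2]] obs knob 329.0 200.0
```

```bash
echo '[[[-0.012,0.004,0,0,0,0,0.035],[-0.027,0.006,0,0,0,0,0.035],[-0.027,0.006,0,0,0,0,0.035],[-0.027,0.006,0,0,0,0,0.035],[-0.025,0.006,0,0,0,0,0.035],[0,0,0.03,0,0,0,0.035],[0,0,0,0,0,0,0.035],[0,0,0,0,0,0,0.035]]]' > m.json && python3 jog.py m.json
python3 go.py 0.5292 -0.2253 0.057 -0.195
```

```text
clock: 15.25
position: [0.5268, -0.2254, 0.117]
orientation: [[0.196, 0.981, -0.004], [0.981, -0.196, 0.003], [0.002, -0.005, -1.0]]
force: [0.6, 1.2, -0.4]
grip_width: 0.0351
finger_force: 0.0
t 15.25 psi -0.198 tilt -0.0043 0.0029 rz -0.003 after turn: dx 0.0005 dy 0.0024 dz 0.0600 F [ 0.6  1.2 -0.4] w 0.0351 q [-0.6   0.62  1.66 -0.    0.87 -0.4 ]
```

```bash
echo '[[[0,0.002,0.02,0,0,0,0.035],[0,0,0.02,0,0,0,0.035],[0,0,0.015,0,0,0,0.035],[0,0,0.005,0,0,0,0.035],[0,0,0,0,0,0,0.035]]]' > m.json && python3 jog.py m.json
python3 go.py 0.5292 -0.2253 0.057 -0.195
echo '[[[0,0,0,0,0,0,0.01],[0,0,0,0,0,0,0.01],[0,0,0,0,0,0,0.01],[0,0,0,0,0,0,0.01]]]' > m.json && python3 jog.py m.json
python3 - <<'E'
from vz import *
p=np.array(telemetry.get_state()['position']);print(tov(p))
E
```

```text
clock: 15.75
position: [0.5301, -0.2257, 0.0587]
orientation: [[0.195, 0.981, -0.001], [0.981, -0.195, 0.001], [0.0, -0.001, -1.0]]
force: [-0.0, 0.1, 0.5]
grip_width: 0.0349
finger_force: 0.0
t 15.75 psi -0.196 tilt -0.0009 0.0005 rz -0.001 after turn: dx 0.0002 dy -0.0010 dz 0.0017 F [-0.   0.1  0.5] w 0.0349 q [-0.6   0.71  1.68 -0.    0.75 -0.4 ]
clock: 16.15
position: [0.5311, -0.2265, 0.06]
orientation: [[0.196, 0.981, 0.002], [0.981, -0.196, -0.001], [-0.001, 0.002, -1.0]]
force: [1.2, 1.2, 5.3]
grip_width: 0.0123
finger_force: 58.9
[ 31.22698597 -69.24466099  59.95687029]
```

```bash
echo '[[[0,0,0,0,0,0,0.025],[0,0,0,0,0,0,0.025],[0,-0.001,0.003,0,0,0,0.025],[0,0,0.0015,0,0,0,0.025],[0,0,0,0,0,0,0.01],[0,0,0,0,0,0,0.01],[0,0,0,0,0,0,0.01],[0,0,0,0,0,0,0.01]]]' > m.json && python3 jog.py m.json
python3 - <<'E'
from vz import *
p=np.array(telemetry.get_state()['position']);print(tov(p))
E
```

```text
clock: 16.95
position: [0.5294, -0.226, 0.054]
orientation: [[0.196, 0.981, 0.0], [0.981, -0.196, -0.0], [-0.0, 0.0, -1.0]]
force: [1.8, 0.4, -3.8]
grip_width: 0.0127
finger_force: 58.4
[ 29.45730554 -69.10787221  53.9578671 ]
```

Knob gripped at vise (29.5,-69.1), radius 36.1, phase 35°. I crank one full turn in 20° chords, first nine rows as a check.

```bash
echo '[[[-0.0113,0.0054,0,0,0,0,0.01],[-0.0124,0.0012,0,0,0,0,0.01],[-0.0121,-0.0031,0,0,0,0,0.01],[-0.0103,-0.0071,0,0,0,0,0.01],[-0.0072,-0.0102,0,0,0,0,0.01],[-0.0033,-0.0120,0,0,0,0,0.01],[0.0010,-0.0125,0,0,0,0,0.01],[0.0052,-0.0114,0,0,0,0,0.01],[0.0088,-0.0089,0,0,0,0,0.01],[0,0,0,0,0,0,0.01]]]' > m.json && python3 jog.py m.json
cat > kp.py <<'E'
from vz import *
s=telemetry.get_state();v=tov(np.array(s['position']));a=np.degrees(np.arctan2(v[1]+90,v[0]));print(v,'ang %.1f rad %.1f'%(a,np.hypot(v[0],v[1]+90)),s['force'],s['grip_width'],s['clock'],np.array(s['orientation'])[:,2])
E
python3 kp.py
```

```text
clock: 17.95
position: [0.4626, -0.2523, 0.0541]
orientation: [[0.198, 0.98, 0.0], [0.98, -0.198, 0.004], [0.004, -0.0, -1.0]]
force: [7.4, 3.4, -10.3]
grip_width: 0.0127
finger_force: 59.0
[ -31.01150293 -107.8913894    54.08281835] ang -150.0 rad 35.8 [  7.42848973   3.36951044 -10.25871584] 0.012737943890833587 17.95 [ 3.33114581e-04  3.65813482e-03 -9.99993254e-01]
```

```bash
echo '[[[0.0113,-0.0054,0,0,0,0,0.01],[0.0124,-0.0012,0,0,0,0,0.01],[0.0121,0.0031,0,0,0,0,0.01],[0.0103,0.0071,0,0,0,0,0.01],[0.0072,0.0102,0,0,0,0,0.01],[0.0033,0.0120,0,0,0,0,0.01],[-0.0010,0.0125,0,0,0,0,0.01],[-0.0052,0.0114,0,0,0,0,0.01],[-0.0088,0.0089,0,0,0,0,0.01],[0,0,0,0,0,0,0.01]]]' > m.json && python3 jog.py m.json
python3 kp.py
python3 - <<'E'
from vz import *
np.set_printoptions(precision=1,suppress=True)
S=grab('side');V=tov(cloud(S))
top=(abs(V[...,2]-56)<2.5)&(abs(V[...,0])<22)&(V[...,1]>-30)&(V[...,1]<40)
w=V[top];print('jawtop',len(w),np.percentile(w[:,1],[2,50,98]))
T=grab('top');print(proj(T,np.r_[tow(-36,-18),.014]),T['color'][290:335:5,415:440:5].sum(-1))
E
```

```text
clock: 18.95
position: [0.5292, -0.2259, 0.0541]
orientation: [[0.197, 0.98, 0.001], [0.98, -0.197, 0.001], [0.001, 0.0, -1.0]]
force: [4.9, 0.5, -7.1]
grip_width: 0.0131
finger_force: 59.9
[ 29.23439528 -69.03378     54.10580349] ang 35.6 rad 36.0 [ 4.88046343  0.53406995 -7.14279505] 0.013148998791164941 18.95 [ 6.09320916e-04  1.11696381e-03 -9.99999191e-01]
jawtop 35 [-8.1  0.5  8.5]
[[422.  315.5]] [[328 343 348 369 374]
 [324 336 350 356 365]
 [315 320 329 339 346]
 [295 308 318 322 333]
 [308 293 304 311 327]
 [305 307 304 303 305]
 [301 297 310 293 303]
 [299 308 296 299 305]
 [304 303 307 298 296]]
```

The jaw moved about 8 mm, as expected. The pointer started about 16 mm short of the mark, so one more turn, then look.

```bash
echo '[[[-0.0113,0.0054,0,0,0,0,0.01],[-0.0124,0.0012,0,0,0,0,0.01],[-0.0121,-0.0031,0,0,0,0,0.01],[-0.0103,-0.0071,0,0,0,0,0.01],[-0.0072,-0.0102,0,0,0,0,0.01],[-0.0033,-0.0120,0,0,0,0,0.01],[0.0010,-0.0125,0,0,0,0,0.01],[0.0052,-0.0114,0,0,0,0,0.01],[0.0088,-0.0089,0,0,0,0,0.01],[0,0,0,0,0,0,0.01]]]' > m.json && python3 jog.py m.json | head -2
echo '[[[0.0113,-0.0054,0,0,0,0,0.01],[0.0124,-0.0012,0,0,0,0,0.01],[0.0121,0.0031,0,0,0,0,0.01],[0.0103,0.0071,0,0,0,0,0.01],[0.0072,0.0102,0,0,0,0,0.01],[0.0033,0.0120,0,0,0,0,0.01],[-0.0010,0.0125,0,0,0,0,0.01],[-0.0052,0.0114,0,0,0,0,0.01],[-0.0088,0.0089,0,0,0,0,0.01],[0,0,0,0,0,0,0.01]]]' > m.json && python3 jog.py m.json | head -2
python3 kp.py
echo '[[[0,0,0,0,0,0,0.035],[0,0,0,0,0,0,0.035],[0,0,0,0,0,0,0.035],[0,0,-0.02,0,0,0,0.035],[0,0,-0.03,0,0,0,0.035],[0,0,-0.03,0,0,0,0.035],[0,0,-0.02,0,0,0,0.035],[0,0,0,0,0,0,0.035]]]' > m.json && python3 jog.py m.json
python3 kp.py
python3 - <<'E'
from vz import *
s=telemetry.get_state();print(s['joint_pos'])
d=np.array([-.0385,.048]);
for th in(1.27,0):
  pv=np.array([-38-48*np.sin(th),100-48*np.cos(th)]);print(th,pv,tow(*pv))
E
```

```text
clock: 20.05
position: [0.4627, -0.2526, 0.0541]
clock: 21.05
position: [0.5293, -0.226, 0.0541]
[ 29.30551218 -69.11809262  54.11493259] ang 35.5 rad 36.0 [ 4.57899208  1.46728044 -7.78644072] 0.012957113097808969 21.05 [ 5.14110482e-04  5.10963655e-04 -9.99999737e-01]
clock: 21.85
position: [0.5307, -0.2271, 0.1578]
orientation: [[0.195, 0.981, 0.006], [0.981, -0.195, -0.004], [-0.003, 0.006, -1.0]]
force: [0.3, -0.4, 0.0]
grip_width: 0.0349
finger_force: 0.0
[ 30.88828315 -69.90445116 157.82374468] ang 33.0 rad 36.8 [ 0.28325326 -0.44192372  0.04710784] 0.03490011096827538 21.85 [ 0.00553928 -0.00420583 -0.99997581]
[-5.97644280e-01  5.55830299e-01  1.62988320e+00 -4.42758711e-04
  9.48933415e-01 -4.00665701e-01]
1.27 [-83.84484107  85.7785181 ] [ 0.44826522 -0.05210086]
0 [-38.  52.] [ 0.48669605 -0.09412239]
```

```bash
echo '[[[0.02,-0.004,0,0,0,0,0.035],[0.04,-0.01,0,0,0,0,0.035],[0.04,-0.01,0,0,0,0,0.035],[0.04,-0.01,0,0,0,0,0.035],[0.04,-0.01,0,0,0,0,0.035],[0.04,-0.01,0,0,0,0,0.035],[0.04,-0.01,0,0,0,0,0.035],[0.04,-0.01,0,0,0,0,0.035],[0.04,-0.01,0,0,0,0,0.035],[0.02,0,0,0,0,0,0.035]]]' > m.json && python3 jog.py m.json
python3 - <<'E'
from h import *
T=grab('top');S=grab('side')
a=cv2.resize(T['color'][280:340,350:450],None,fx=7.5,fy=7.5,interpolation=cv2.INTER_CUBIC)
cv2.imwrite('pics/t7.png',a[...,::-1])
E
```

```text
clock: 22.85
position: [0.5147, 0.1464, 0.1532]
orientation: [[0.193, 0.981, -0.004], [0.981, -0.193, 0.0], [-0.001, -0.004, -1.0]]
force: [-0.4, -0.9, -0.1]
grip_width: 0.0353
finger_force: 0.0
```

View pics/t7.png

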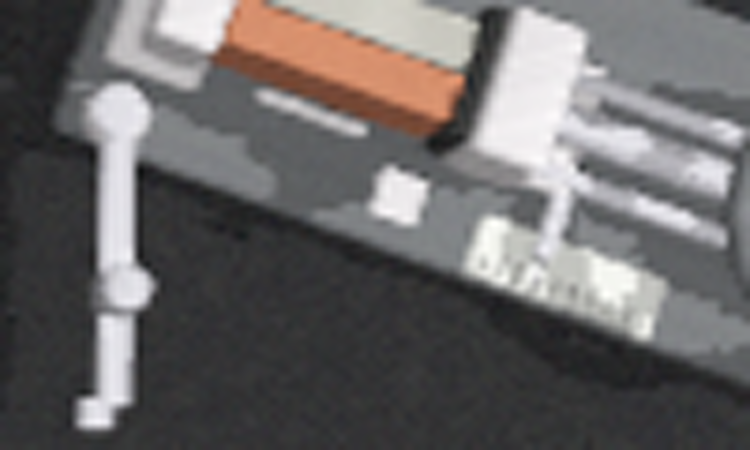

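Pointer tip at about crop (545,255), i.e. (422.7,314.0); the stone lies against the fixed jaw, touched by the pad. Compute the travel.

Run:
```python
from vz import *
np.set_printoptions(precision=1,suppress=True)
T=load('top')
for z in(.016,.02,.024):
  for c in((545,255),(562,190)):
    v=tov(pt(T,350+c[0]/7.5,280+c[1]/7.5,z));print(z,c,v,'travel',v[1]+40)
v=[tov(pt(T,345+a/5,245+b/5,.02)) for a,b in((428,362),(437,325))];print('initial ptr',v)
# scale strip ends and short-mark positions along strip
for n,c in(('stripL',(478,247)),('stripR',(655,310))):print(n,tov(pt(T,350+c[0]/7.5,280+c[1]/7.5,.014)))
for y in(-28,-23,-18,-13,-8):print(y,(proj(T,np.r_[tow(-40,y),.014])-[350,280])*7.5)
V=tov(cloud(T));w=V[(abs(V[...,2]-56)<2.5)&(abs(V[...,0])<18)&(V[...,1]>-25)&(V[...,1]<40)];print('jawtop',len(w),np.percentile(w[:,1],[2,50,98]))
w=V[(abs(V[...,2]-52)<1.8)&(abs(V[...,0])<20)&(V[...,1]>15)&(V[...,1]<90)];print('stone',np.percentile(w[:,0],[3,97]),np.percentile(w[:,1],[2,98]))
```

```text
0.016 (545, 255) [-33.  -17.9  16. ] travel 22.06829959405459
0.016 (562, 190) [-15.3 -17.   16. ] travel 23.005734505755203
0.02 (545, 255) [-33.6 -17.3  20. ] travel 22.724603646759736
0.02 (562, 190) [-15.9 -16.3  20. ] travel 23.658447485269797
0.024 (545, 255) [-34.1 -16.6  24. ] travel 23.380907699464892
0.024 (562, 190) [-16.5 -15.7  24. ] travel 24.31116046478437
initial ptr [array([-34.6, -33.9,  20. ]), array([-19.6, -32.9,  20. ])]
stripL [-36.8  -1.1  14. ]
stripR [-36.6 -49.7  14. ]
-28 [[572.1 293.8]]
-23 [[553.9 287.3]]
-18 [[535.7 280.7]]
-13 [[517.6 274.1]]
-8 [[499.4 267.6]]
jawtop 211 [-3.3  9.5 37.8]
stone [-13.7  13.5] [16.5 84.5]
```

Run:
```python
from vz import *
np.set_printoptions(precision=1,suppress=True,linewidth=160)
T=load('top');V=tov(cloud(T))
print(V[302:319,418:430,2]);print(T['color'][302:319,418:430].sum(-1))
q=V[302:318,418:430].reshape(-1,3);m=(q[:,2]>15)&(q[:,2]<32)&(q[:,0]<-20);print(q[m])
```

```text
[[47.4 52.3 56.4 54.5 52.5 21.7 22.4 20.3 21.7 13.   7.4 11.1]
 [37.2 44.1 44.3 26.  20.7 21.5 21.2 20.  20.8 24.3 20.7  9.7]
 [22.2 17.9 23.1 24.  22.6 21.4 21.7 22.2 21.8 26.5 23.3 23.2]
 [13.6 14.2 12.4 12.6 18.7 18.7 21.9 20.5 17.6 23.1 22.4 21.4]
 [12.4 12.5  9.6 10.5 13.1 10.6 19.6 19.5  9.7 10.8 18.8 21.8]
 [ 9.6 13.5 11.3 12.6 13.1 19.2 21.7 23.4 13.9 11.8 13.5 16.2]
 [11.5 15.3 11.3 11.5 13.7 18.6 18.7 16.9 11.4 11.6 13.1 12.9]
 [14.4 10.4 13.4 11.  14.2 23.4 18.4 19.1 12.  14.3 10.7  9.6]
 [14.3 14.5 18.9 12.9 20.2 21.2 18.4 13.5 10.  15.1 16.8 11.2]
 [12.1 13.2 15.  15.9 22.6 18.6 19.5 14.8 14.4 11.8 12.4  9.8]
 [16.4 14.3 15.8 13.4 17.7 18.7 23.1 13.7 14.6 11.6 13.2 13. ]
 [11.  18.2 15.1 19.7 21.2 21.3 11.4 14.7 14.  14.6 13.5 10. ]
 [13.7  9.9 14.  13.5 18.4 20.9 13.  14.4 16.2 11.6 12.8 14.9]
 [13.2 15.9 11.7 13.2 14.2 15.3 11.3 14.9 14.8 13.1 15.1 13.7]
 [13.1 15.7  8.1 19.2 14.  13.5  8.  13.1 12.8 12.5 13.5 13.9]
 [12.9 12.2 15.1 20.1 14.8  9.4 16.7 15.9 16.1 11.9 12.3 14.2]
 [10.5 15.5 16.  13.4 14.8 13.5 10.5 15.8 15.8  9.7 13.5 16.7]]
[[418 478 569 653 687 678 67
[... 1022 characters left out ...]
 18.9]
 [-26.6 -13.7  20.2]
 [-26.1 -15.3  21.2]
 [-25.  -17.6  18.4]
 [-22.5 -23.7  15.1]
 [-22.1 -25.3  16.8]
 [-29.1 -11.4  15. ]
 [-28.5 -13.1  15.9]
 [-28.8 -13.9  22.6]
 [-27.6 -16.4  18.6]
 [-27.  -18.   19.5]
 [-32.5  -8.1  16.4]
 [-31.1 -11.9  15.8]
 [-30.  -15.2  17.7]
 [-29.5 -16.9  18.7]
 [-29.4 -18.   23.1]
 [-33.9 -10.2  18.2]
 [-32.8 -12.6  15.1]
 [-32.8 -13.7  19.7]
 [-32.4 -15.3  21.2]
 [-31.7 -17.1  21.3]
 [-33.8 -16.3  18.4]
 [-33.5 -17.7  20.9]
 [-30.8 -24.1  16.2]
 [-37.4 -11.8  15.9]
 [-34.6 -19.3  15.3]
 [-31.2 -28.5  15.1]
 [-39.2 -12.4  15.7]
 [-38.3 -15.5  19.2]
 [-40.3 -14.9  15.1]
 [-40.3 -16.   20.1]
 [-37.8 -22.   16.7]
 [-37.1 -24.   15.9]
 [-36.4 -25.8  16.1]]
```

Run:
```python
from vz import *
np.set_printoptions(precision=0,suppress=True,linewidth=220)
T=load('top');A=T['color'].sum(-1).astype(np.float32);B=cv2.imread('pics/top0.png').astype(int).sum(-1).astype(np.float32)
ys=np.arange(-52,2,1.)
print(ys)
for nm,I in(('now',A),('init',B)):
  for x in(-31,-33,-35,-37,-39,-41):
    uv=proj(T,[np.r_[tow(x,y),.014] for y in ys]).astype(np.float32)
    print(nm,x,cv2.remap(I,uv[:,0][None],uv[:,1][None],cv2.INTER_LINEAR)[0])
# pointer transverse profile at z=.0195
for nm,I,c in(('now',A,-17),('init',B,-33)):
  yy=np.arange(c-8,c+9,1.)
  for x in(-22,-25,-28):
    uv=proj(T,[np.r_[tow(x,y),.0195] for y in yy]).astype(np.float32);p=cv2.remap(I,uv[:,0][None],uv[:,1][None],cv2.INTER_LINEAR)[0]
    w=np.clip(p-450,0,None);print(nm,x,p,'cen %.2f'%((w*yy).sum()/w.sum()))
```

```text
[-52. -51. -50. -49. -48. -47. -46. -45. -44. -43. -42. -41. -40. -39. -38. -37. -36. -35. -34. -33. -32. -31. -30. -29. -28. -27. -26. -25. -24. -23. -22. -21. -20. -19. -18. -17. -16. -15. -14. -13. -12. -11. -10.
  -9.  -8.  -7.  -6.  -5.  -4.  -3.  -2.  -1.   0.   1.]
now -31 [392. 405. 461. 515. 548. 574. 579. 580. 580. 588. 650. 705. 717. 727. 729. 731. 730. 729. 727. 727. 728. 730. 695. 651. 618. 592. 583. 581. 580. 579. 581. 592. 612. 643. 673. 697. 679. 612. 566. 561. 562. 573. 581.
 583. 584. 587. 594. 653. 706. 722. 731. 717. 691. 603.]
now -33 [405. 414. 441. 501. 557. 571. 580. 581. 581. 611. 664. 704. 728. 732. 731. 731. 731. 731. 731. 731. 731. 714. 666. 627. 598. 580. 581. 581. 582. 584. 582. 583. 596. 612. 587. 574. 558. 533. 545. 551. 563. 577. 581.
 582. 581. 579. 615. 670. 706. 723. 732. 731. 697. 603.]
now -35 [399. 401. 438. 507. 554. 573. 581. 580. 582. 590. 598. 602. 631. 688. 720. 728. 731. 732. 730. 702. 692. 663. 632. 610. 582. 581. 582. 582. 584. 583. 581. 582. 583. 575. 542. 562. 593. 579. 568. 565. 572. 581. 583.
 579. 573. 592. 650. 700. 716. 731. 731. 
[... 2489 characters left out ...]
693.
 713. 670. 622. 659. 694. 663. 607. 624. 670. 645. 605.]
now -22 [392. 396. 398. 376. 342. 394. 508. 595. 646. 656. 615. 546. 434. 347. 308. 292. 295.] cen -16.35
now -25 [406. 407. 388. 355. 343. 367. 449. 583. 661. 680. 660. 567. 473. 363. 287. 289. 291.] cen -15.96
now -28 [539. 490. 448. 425. 447. 482. 553. 617. 647. 659. 616. 565. 513. 443. 433. 438. 439.] cen -17.28
init -22 [292. 291. 295. 330. 370. 393. 442. 493. 525. 531. 526. 477. 425. 378. 331. 312. 298.] cen -32.11
init -25 [325. 357. 353. 348. 361. 384. 429. 479. 509. 533. 511. 465. 404. 338. 309. 298. 294.] cen -32.10
init -28 [426. 433. 440. 498. 553. 572. 595. 580. 556. 540. 522. 518. 501. 488. 489. 481. 465.] cen -33.03
```

The long mark reads -17.3 and the pointer about -16.2 in the same fit, so travel is about 23.1 mm: in range but 1 mm past. I go back and turn the wheel back 45°.

```bash
echo '[[[-0.02,0.004,0,0,0,0,0.035],[-0.04,0.01,0,0,0,0,0.035],[-0.04,0.01,0,0,0,0,0.035],[-0.04,0.01,0,0,0,0,0.035],[-0.04,0.01,0,0,0,0,0.035],[-0.04,0.01,0,0,0,0,0.035],[-0.04,0.01,0,0,0,0,0.035],[-0.04,0.01,0,0,0,0,0.035],[-0.04,0.01,0,0,0,0,0.035],[-0.02,0,0,0,0,0,0.035]]]' > m.json && python3 jog.py m.json >/dev/null
echo '[[[0,0,0,0,0,0,0.035],[0,0,0.03,0,0,0,0.035],[0,0,0.01,0,0,0,0.035],[0,0,0,0,0,0,0.035],[0,0,0,0,0,0,0.035]]]' > m.json && python3 jog.py m.json
python3 go.py 0.5293 -0.2259 0.056 -0.195
```

```text
clock: 24.45
position: [0.529, -0.2254, 0.1143]
orientation: [[0.195, 0.981, -0.001], [0.981, -0.195, 0.001], [0.0, -0.001, -1.0]]
force: [-0.5, -0.2, -0.0]
grip_width: 0.0346
finger_force: 0.0
t 24.45 psi -0.196 tilt -0.0008 0.0005 rz -0.001 after turn: dx -0.0004 dy 0.0004 dz 0.0583 F [-0.5 -0.2 -0. ] w 0.0346 q [-0.6   0.62  1.66 -0.    0.86 -0.4 ]
```

```bash
echo '[[[0,0,0.02,0,0,0,0.035],[0,0,0.02,0,0,0,0.035],[0,0,0.014,0,0,0,0.035],[0,0,0.004,0,0,0,0.035],[0,0,0,0,0,0,0.035],[0,0,0,0,0,0,0.01],[0,0,0,0,0,0,0.01],[0,0,0,0,0,0,0.01],[0,0,0,0,0,0,0.01]]]' > m.json && python3 jog.py m.json
python3 kp.py
echo '[[[0.0096,-0.0102,0,0,0,0,0.01],[0.0050,-0.0131,0,0,0,0,0.01],[0,0,0,0,0,0,0.01],[0,0,0,0,0,0,0.01]]]' > m.json && python3 jog.py m.json
python3 kp.py
```

```text
clock: 25.35
position: [0.5297, -0.2263, 0.0573]
orientation: [[0.196, 0.981, 0.001], [0.981, -0.196, -0.001], [-0.001, 0.001, -1.0]]
force: [-1.5, 0.3, 6.1]
grip_width: 0.0122
finger_force: 58.8
[ 29.77154583 -69.36473823  57.27957321] ang 34.7 rad 36.2 [-1.4988467   0.31940829  6.11559919] 0.012180541582507209 25.35 [ 1.20986481e-03 -8.73408002e-04 -9.99998887e-01]
clock: 25.75
position: [0.5094, -0.2082, 0.0573]
orientation: [[0.195, 0.981, 0.001], [0.981, -0.195, -0.002], [-0.002, 0.001, -1.0]]
force: [-2.6, -2.7, 5.6]
grip_width: 0.0127
finger_force: 59.2
[  6.3789646  -55.5525195   57.27763866] ang 79.5 rad 35.0 [-2.55208945 -2.6662501   5.64284708] 0.012729640054919484 25.75 [ 0.00108262 -0.0021665  -0.99999707]
```

```bash
echo '[[[0,0,0,0,0,0,0.035],[0,0,0,0,0,0,0.035],[0,0,0,0,0,0,0.035],[0,0,-0.02,0,0,0,0.035],[0,0,-0.03,0,0,0,0.035],[0,0,-0.03,0,0,0,0.035],[0,0,0,0,0,0,0.035]]]' > m.json && python3 jog.py m.json | head -2
echo '[[[0.014,-0.009,0,0,0,0,0.035],[0.0282,-0.018,0,0,0,0,0.035],[0.0282,-0.018,0,0,0,0,0.035],[0.0282,-0.018,0,0,0,0,0.035],[0.0282,-0.018,0,0,0,0,0.035],[0.014,-0.009,0,0,0,0,0.035]]]' > m.json && python3 jog.py m.json | head -2
echo '[[[0,0,0,0,0,-0.145,0.035],[0,0,0,0,0,-0.145,0.035],[0,0,0,0,0,-0.145,0.035],[0,0,0,0,0,-0.145,0.035],[0,0,0,0,0,-0.145,0.035],[0,0,0,0,0,-0.145,0.035],[0,0,0,0,0,-0.145,0.035],[0,0,0,0,0,-0.145,0.035],[0,0,0,0,0,-0.145,0.035],[0,0,0,0,0,-0.145,0.035]]]' > m.json && python3 jog.py m.json | head -2
echo '[[[0,0,0,0,0,-0.121,0.035],[0,0,0,0,0,0,0.035],[0,0,0,0,0,0,0.035]]]' > m.json && python3 jog.py m.json | head -2
python3 go.py 0.4485 -0.0519 0.038 1.376
python3 - <<'E'
from vz import *
S=grab('side');V=tov(cloud(S));k=(V[...,2]>36)&(V[...,2]<70)&(abs(V[...,0]+83)<15)&(abs(V[...,1]-86)<18);print(k.sum(),np.median(V[k],0),V[k].min(0),V[k].max(0))
E
```

```text
clock: 26.45
position: [0.5118, -0.2083, 0.1397]
clock: 27.05
position: [0.4444, -0.0477, 0.1349]
clock: 28.05
position: [0.4479, -0.051, 0.1354]
clock: 28.35
position: [0.4482, -0.0512, 0.1358]
t 28.35 psi 1.372 tilt -0.0011 0.0004 rz -0.004 after turn: dx -0.0005 dy -0.0006 dz 0.0978 F [0.3 0.6 0. ] w 0.0348 q [-0.36  0.46  1.95 -0.    0.73 -1.73]
81 [-84.26009233  89.62045256  50.25640488] [-89.6414527   79.39379947  36.2346008 ] [-77.90967585  95.7510422   62.56682634]
```

```bash
echo '[[[0,0,0.02,0,0,-0.004,0.035],[0,0,0.03,0,0,0,0.035],[0,0,0.03,0,0,0,0.035],[0,0,0.016,0,0,0,0.035],[0,0,0,0,0,0,0.035],[0,0,0,0,0,0,0.008],[0,0,0,0,0,0,0.008],[0,0,0,0,0,0,0.008],[0,0,0,0,0,0,0.008]]]' > m.json && python3 jog.py m.json
python3 - <<'E'
from vz import *
s=telemetry.get_state();print(tov(np.array(s['position'])),s['position'])
for i in range(11):
  th=1.27*(1-i/10);print(np.round([th,-38-48*np.sin(th),100-48*np.cos(th)],2))
E
```

```text
clock: 29.3
position: [0.449, -0.0516, 0.0411]
orientation: [[-0.981, 0.192, 0.002], [0.192, 0.981, -0.001], [-0.002, -0.0, -1.0]]
force: [-1.1, -0.3, 0.5]
grip_width: 0.0099
finger_force: 58.5
[-83.20342867  86.44236095  41.06073272] [ 0.44902311 -0.05157388  0.04106073]
[  1.27 -83.84  85.78]
[  1.14 -81.67  80.09]
[  1.02 -78.8   74.72]
[  0.89 -75.27  69.75]
[  0.76 -71.14  65.27]
[  0.64 -66.47  61.36]
[  0.51 -61.35  58.06]
[  0.38 -55.85  55.44]
[  0.25 -50.06  53.54]
[  0.13 -44.08  52.39]
[  0. -38.  52.]
```

```bash
echo '[[[-0.0020,-0.0058,0,0,0,0,0.008],[-0.0029,-0.0055,0,0,0,0,0.008],[-0.0035,-0.0051,0,0,0,0,0.008],[-0.0041,-0.0045,0,0,0,0,0.008],[-0.0046,-0.0039,0,0,0,0,0.008],[-0.0051,-0.0033,0,0,0,0,0.008],[-0.0055,-0.0026,0,0,0,0,0.008],[-0.0057,-0.0019,0,0,0,0,0.008],[-0.0059,-0.0011,0,0,0,0,0.008],[-0.0059,-0.0004,0,0,0,0,0.008]]]' > m.json && python3 jog.py m.json
echo '[[[0,0,0,0,0,0,0.008],[0,0,0,0,0,0,0.008]]]' > m.json && python3 jog.py m.json
python3 - <<'E'
from vz import *
s=telemetry.get_state();v=tov(np.array(s['position']));print(v,'latch',np.arctan2(-(v[0]+38),100-v[1]))
E
```

```text
clock: 30.3
position: [0.483, -0.0928, 0.0407]
orientation: [[-0.982, 0.189, -0.008], [0.189, 0.982, 0.002], [0.008, 0.001, -1.0]]
force: [-10.6, 1.0, 13.4]
grip_width: 0.0098
finger_force: 60.7
clock: 30.5
position: [0.4827, -0.0928, 0.0407]
orientation: [[-0.982, 0.189, -0.008], [0.189, 0.982, 0.002], [0.008, 0.0, -1.0]]
force: [-7.2, 0.6, 9.4]
grip_width: 0.0098
finger_force: 60.3
[-42.14297694  52.54736173  40.73182104] latch 0.08708679203536557
```

```bash
echo '[[[0,0,0,0,0,0,0.032],[0,0,0,0,0,0,0.032],[0,0,0,0,0,0,0.032],[0,0,-0.02,0,0,0,0.032],[0,0,-0.03,0,0,0,0.032],[0,0,-0.04,0,0,0,0.032],[0,0,0,0,0,0,0.032]]]' > m.json && python3 jog.py m.json | head -2
python3 - <<'E'
from vz import *
np.set_printoptions(precision=1,suppress=True)
S=grab('side');V=tov(cloud(S))
k=(V[...,2]>38)&(V[...,2]<66)&(V[...,0]<-22)&(V[...,0]>-60)&(V[...,1]>38)&(V[...,1]<75);q=V[k];print(k.sum(),np.median(q,0),np.percentile(q,[5,95],axis=0))
uv=proj(S,[np.r_[tow(-38,52),.064],np.r_[tow(-38,52),.045],np.r_[tow(-42,52.2),.045]]);print(uv)
u0,v0=uv[1].astype(int);print(S['color'][v0-6:v0+5:2,u0-10:u0+14].sum(-1))
print(V[v0-6:v0+5:2,u0-10:u0+14,0])
E
```

```text
clock: 31.2
position: [0.49, -0.095, 0.1344]
72 [-41.3  56.7  51.4] [[-46.5  52.3  39.6]
 [-36.   60.7  62.6]]
[[347.3 228.9]
 [347.3 237.5]
 [349.2 237.7]]
[[344 248 146  83 231 484 363 451 533 374 570 639 602 502 401 147 146 170
  272 274 267 258 249 151]
 [242 171 141  84 232 483 353 362 357 302 416 461 473 441 375 185 251 259
  249 216 215 221 170 157]
 [175 172 146  85 234 494 347 294 273 316 424 461 470 435 462 701 704 702
  703 673 436 542 296 167]
 [167 166 142  91 230 494 345 362 482 386 427 459 471 439 401 456 438 411
  255 311 252 250 142  79]
 [174 174 144  84 233 485 335 289 519 449 429 461 466 433 362 257 340 406
  269 416 323 146  85  50]
 [181 173 143  85 232 491 331 289 615 399 433 469 462 427 420 629 592 497
  502 302 141  78  47  48]]
[[-12.3 -14.7 -15.3 -15.6 -17.8 -18.7 -20.4 -20.5 -14.3 -36.1 -39.4 -40.2
  -42.3 -44.7 -45.6 -26.2 -27.  -29.4 -31.5 -34.1 -36.6   nan -40.3 -42.5]
 [-14.6 -14.9 -14.4 -15.9 -18.  -19.6 -19.9 -20.  -16.2 -36.3 -38.8 -40.6
  -43.  -44.4 -46.6 -26.9 -28.9 -31.3 -33.6 -36.6 -37.6 -38.7 -42.2 -44.2]
 [-14.4 -14.2 -15.2 -16.8 -18.  -19.2 -20.4 -19.7 -13.6 -36.7 -38.8 -41.
  -42.7 -44.9 -45.8 -30.3 -32.1 -35.7 -36.4 -38.4 -41.3 -43.  -44.  -46.9]
 [-15.1 -14.8 -15.2 -15.9 -17.3 -18.8 -19.3 -21.4 -19.7 -36.  -38.7 -40.4
  -42.7 -44.6 -46.7 -34.9 -34.4 -36.  -39.1 -41.  -42.1 -44.8 -46.2 -42.9]
 [-15.4 -14.9 -14.7 -16.5 -18.5 -18.8 -20.5 -20.1 -28.9 -36.4 -38.1 -40.9
  -42.5 -44.  -46.6 -34.  -35.8 -38.9 -40.1 -42.9 -44.1 -45.4 -43.4 -45.6]
 [-14.8 -14.6 -15.  -16.4 -17.8 -18.1 -19.7 -19.  -29.8 -36.2 -38.3 -41.4
  -42.8 -43.4 -45.9 -42.8 -45.2 -47.3 -49.6 -50.5 -45.8 -46.  -45.9 -47.6]]
```

```bash
python3 - <<'E'
from vz import *
np.set_printoptions(precision=1,suppress=True)
S=load('side');V=tov(cloud(S))
k=(V[...,2]>15)&(abs(V[...,0]+34)<9)&(abs(V[...,1]-25)<9);q=V[k];print('catch',k.sum(),np.percentile(q,[5,50,95],axis=0))
# latch bar: z~24-33
k=(V[...,2]>27)&(V[...,2]<33)&(V[...,0]<-25)&(V[...,0]>-60)&(V[...,1]>25)&(V[...,1]<95);q=V[k]
print(len(q),np.polyfit(q[:,1],q[:,0],1));
for a in range(25,100,10):
    w=q[(q[:,1]>=a)&(q[:,1]<a+10)];print(a,len(w),w[:,:1].mean() if len(w) else 0)
k=(V[...,2]>34)&(V[...,0]<-28)&(V[...,0]>-60)&(V[...,1]>90)&(V[...,1]<112);print('pivot',np.median(V[k],0))
E
python3 go.py 0.48 -0.09 0.05 1.376
```

```text
catch 26 [[-42.9  20.7  16.8]
 [-38.2  31.7 149.4]
 [-26.7  33.4 186.7]]
23 [ -0.  -40.2]
25 8 -41.9467889915371
35 1 -29.835103591420136
45 3 -41.98901197347113
55 9 -40.97877708151862
65 2 -44.01614625420995
75 0 0
85 0 0
95 0 0
pivot [-40.3 107.9 395. ]
t 31.25 psi 1.378 tilt 0.0063 -0.0027 rz 0.002 after turn: dx 0.0093 dy 0.0027 dz 0.0825 F [-0.2  0.1  0. ] w 0.0322 q [-0.42  0.51  1.85  0.    0.78 -1.79]
```

Release done. The pin stands near closed but perhaps 0.05 rad short, so I push it home with shut fingers from the outer side.

```bash
echo '[[[0.01,0,0,0,0,0,0.0],[0.018,0.002,0,0,0,0,0.0],[0,0,0,0,0,0,0.0],[0,0,0,0,0,0,0.0]]]' > m.json && python3 jog.py m.json | head -2
python3 -c "
from vz import *
print(tow(-66,56))"
python3 go.py 0.4601 -0.0848 0.047 1.376
```

```text
clock: 31.65
position: [0.4585, -0.086, 0.1293]
[ 0.46000178 -0.08477274]
t 31.65 psi 1.378 tilt -0.0019 0.0009 rz 0.002 after turn: dx -0.0013 dy 0.0014 dz 0.0823 F [ 0.9  0.1 -0.6] w -0.0002 q [-0.43  0.49  1.92  0.    0.74 -1.8 ]
```

```bash
echo '[[[0,0.001,0.03,0,0,0,0],[0,0,0.03,0,0,0,0],[0,0,0.022,0,0,0,0],[0,0,0,0,0,0,0],[-0.003,0,0,0,0,0,0],[-0.003,0,0,0,0,0,0],[0,0,0,0,0,0,0]]]' > m.json && python3 jog.py m.json
python3 kp.py
echo '[[[-0.002,0,0,0,0,0,0],[-0.002,0,0,0,0,0,0],[0,0,0,0,0,0,0]]]' > m.json && python3 jog.py m.json|sed -n '2p;6p'
python3 kp.py
```

```text
clock: 32.35
position: [0.4672, -0.0871, 0.0494]
orientation: [[-0.981, 0.191, 0.004], [0.191, 0.982, -0.002], [-0.004, -0.001, -1.0]]
force: [-0.2, -0.5, -0.1]
grip_width: 0.0003
finger_force: 0.0
[-58.4815136   55.10623497  49.41250118] ang 112.0 rad 156.4 [-0.24648293 -0.45259365 -0.08340941] 0.0002999689848480176 32.35 [ 0.00360134 -0.00161345 -0.99999221]
position: [0.4698, -0.0873, 0.0487]
finger_force: 0.0
[-55.84652285  55.38847717  48.74517691] ang 111.0 rad 155.7 [ 0.35484271 -0.44858476 -0.30402418] -7.842070041279532e-05 32.65 [ 1.13310747e-03 -5.18966493e-04 -9.99999223e-01]
```

```bash
for i in 1 2 3 4; do echo '[[[-0.001,0,0,0,0,0,0],[0,0,0,0,0,0,0]]]' > m.json && python3 jog.py m.json|sed -n '2p;5p'; done
python3 kp.py
```

```text
position: [0.4703, -0.0874, 0.0484]
grip_width: 0.0001
position: [0.4712, -0.0876, 0.0482]
grip_width: -0.0002
position: [0.4723, -0.0877, 0.0482]
grip_width: 0.0003
position: [0.4727, -0.0878, 0.0482]
grip_width: -0.0001
[-52.9158984   55.52258384  48.23927114] ang 110.0 rad 154.8 [-1.24057518 -0.48840077  0.41298327] -0.00011697127232673915 33.45 [-1.17712245e-03  3.60287358e-04 -9.99999242e-01]
```

```bash
for i in 1 2 3 4; do echo '[[[-0.001,0,0,0,0,0,0],[0,0,0,0,0,0,0]]]' > m.json && python3 jog.py m.json|sed -n '2p;4p'; done
python3 kp.py
```

```text
position: [0.4728, -0.0878, 0.0482]
force: [-4.5, -1.3, 1.2]
position: [0.4729, -0.0877, 0.0482]
force: [-5.9, -1.6, 3.3]
position: [0.473, -0.0877, 0.0482]
force: [-8.9, -1.4, 4.6]
position: [0.473, -0.0877, 0.0481]
force: [-10.7, -2.7, 5.9]
[-52.63207474  55.63818557  48.12568371] ang 109.9 rad 154.9 [-10.71801143  -2.74001396   5.8715082 ] 0.00014438585562228875 34.25 [-0.00853457  0.00243691 -0.99996061]
```

Hard stop: the force rises without motion, so the latch is home. Retreat and check everything.

```bash
echo '[[[0.01,0,0,0,0,0,0],[0.015,0,0,0,0,0,0],[0,0,-0.03,0,0,0,0],[0,0,-0.04,0,0,0,0],[0,0,-0.03,0,0,0,0],[0,0,0,0,0,0,0]]]' > m.json && python3 jog.py m.json|sed -n '1,4p'
echo '[[[0,0.02,0,0,0,0,0],[0,0.04,0,0,0,0,0],[0,0.04,0,0,0,0,0],[0,0.04,0,0,0,0,0],[0,0.04,0,0,0,0,0],[0,0.04,0,0,0,0,0],[0,0.02,0,0,0,0,0],[0,0,0,0,0,0,0]]]' > m.json && python3 jog.py m.json|sed -n '1,4p'
python3 - <<'E'
from vz import *
np.set_printoptions(precision=1,suppress=True,linewidth=200)
T=grab('top');S=grab('side');P=cloud(T);V=tov(P);VS=tov(cloud(S))
k=(V[...,2]>57)&(V[...,2]<68)&(V[...,0]<-22)&(V[...,0]>-60)&(V[...,1]>38)&(V[...,1]<75);q=V[k];print('pin top',len(q),np.mean(q,0) if len(q) else 0)
k=(VS[...,2]>38)&(VS[...,2]<66)&(VS[...,0]<-22)&(VS[...,0]>-60)&(VS[...,1]>38)&(VS[...,1]<75);q=VS[k];print('pin side',len(q),np.median(q,0))
w=V[(abs(V[...,2]-52)<1.8)&(abs(V[...,0])<20)&(V[...,1]>23)&(V[...,1]<78)];print('stone',np.percentile(w[:,0],[3,97]),np.polyfit(w[:,1],w[:,0],1))
A=T['color'].sum(-1).astype(np.float32);yy=np.arange(-26,-8,1.)
for x in(-22,-25):
    uv=proj(T,[np.r_[tow(x,y),.0195] for y in yy]).astype(np.float32);p=cv2.remap(A,uv[:,0][None],uv[:,1][None],cv2.INTER_LINEAR)[0]
    g=np.clip(p-450,0,None);print('ptr',x,(g*yy).sum()/g.sum())
W=cloud(S)
for n,u,v in(('salt',342,275),('tuna',277,345),('timer',297,220)):print(n,np.array(W[v,u])*1e3)
print('short',np.nanmedian(P[258:294,178:206][(P[258:294,178:206,2]>.043)&(P[258:294,178:206,2]<.0505)],axis=0)*1e3)
B=cv2.imread('pics/side0.png')[...,::-1].astype(int);D=abs(B-S['color'].astype(int)).sum(-1)
for n,(a,b,c,d) in dict(salt=(330,270,355,297),tuna=(257,312,300,375),timer=(283,203,312,235),candle=(260,240,282,258),short=(335,338,368,375)).items():print(n,'imgdiff',np.mean(D[b:d,a:c]))
E
```

```text
clock: 34.85
position: [0.4564, -0.0852, 0.152]
orientation: [[-0.981, 0.192, 0.011], [0.192, 0.981, -0.004], [-0.012, -0.002, -1.0]]
force: [0.7, 0.3, 0.1]
clock: 35.65
position: [0.4993, 0.1544, 0.1476]
orientation: [[-0.982, 0.188, 0.002], [0.188, 0.982, 0.001], [-0.002, 0.001, -1.0]]
force: [0.7, 0.1, -0.3]
pin top 32 [-37.4  52.8  63.1]
pin side 36 [-41.9  55.6  50.7]
stone [-13.3  12.5] [ 0.  -0.6]
ptr -22 -17.0087151059956
ptr -25 -17.217333868588607
salt [495.   73.9  43.8]
tuna [585.6 311.7  48.5]
timer [ 600.5 -221.5   32.3]
short [494.9 281.9  48.3]
salt imgdiff 15.502222222222223
tuna imgdiff 13.352159468438538
timer imgdiff 17.713362068965516
candle imgdiff 13.007575757575758
short imgdiff 35.826371826371826
```

Run:
```python
from h import *
S=load('side');B=cv2.imread('pics/side0.png')[...,::-1].astype(int);D=abs(B-S['color'].astype(int)).sum(-1)
print(D[332:376:3,333:372:3]);Q=cloud(S);q=Q[330:348,330:372].reshape(-1,3);m=(q[:,2]>.04)&(q[:,2]<.051)&(q[:,1]>.27)&(q[:,1]<.32);print(np.median(q[m],0),np.percentile(q[m][:,0],[3,97]))
```

```text
[[163 101  21  23  15  16  22   8   2   5  60 154 170]
 [183  90  29  26  71  72  76  65  77   9  69 171 178]
 [163  65  11  22 213 209 209 222 222 216  23 110 172]
 [182  32  16  23  21  94 109 120  70  85  64 115 166]
 [123   5  12  12   8 190 160 172 182 181 147 119 169]
 [  5  12  14  12   7  20  15  11  11   5  10  35  37]
 [ 18  24  21  12  13  12  19  19  20  17  20   8  40]
 [ 33  18  16  15  15  14  18  20  19  18   8   7  37]
 [ 17  20  26  16  21  17  24  15  18  12   9  14  33]
 [ 17  14  14  23  18  16  19   9  21  11  18   7  21]
 [  8  16  19  18   7  17  14  20  20  13  23  35  39]
 [ 15  12  13  10  14  15  18  19  16  17  14   4  32]
 [  6  12  13  24  20  11  13  19   7  12   7   6  31]
 [ 12  22  12  24  16  12  15   4   8  24  17   8   6]
 [ 10  15  13  24  13  32  19  23  23  23   8   3   6]]
[0.4798909  0.28887624 0.04702393] [0.45810929 0.49920731]
```

```bash
python3 -c "
from cell import r, eyes, telemetry, order
print(order.finish_job())"
```

```text
the job is handed in; nothing more can be done
None
```

The job is handed in at about 36 s: the long stone stands clamped in the bed, the pointer is within about 0.5 mm of the long mark, the latch is against its stop, and the short stone and bystanders show no visible shift; no pass or fail verdict came back.

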